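# Load the long syringe into the filling stand and bolt it in

### The job

At the sample table, take the longer of the two flanged syringes out of the grey rest block and, keeping it upright, slide it sideways through the open mouth of the filling stand's slot, nozzle down, so that its flange lies between the two slotted plates and its barrel is fully home at the end of the slot. Let it hang there by its flange, then slide the stand's bolt fully across the mouth to keep it in. Leave the short syringe in its socket, and do not disturb the other things on the table.

Things in the scene. Friction and masses are not known exactly. Their poses are not given: they have to be found in the camera images.
- long_mid (a point): Long syringe, rigid, capped, 190 mm tall, standing cap down in a socket of the rest; this point is on its axis half-way up (95 mm), z up along it. From below: nozzle cap 24 dia x 15 mm, clear barrel 30 dia x 100, round flange 50 dia x 4 (underside at 115 mm), rod 18 dia x 41, square grip head 26 x 26 x 30 at the top, flats across x and y. 0.08 to 0.15 kg. Its yaw in the stand does not matter.
- long_flange (a point): On the long syringe's axis at the underside of its flange, 20 mm above long_mid; z up along the axis.
- long_knob (a point): Centre of the long syringe's square grip head (26 x 26 mm, 30 mm tall, sides square to this point's x and y), 80 mm above long_mid and 60 mm above the flange's underside.
- short_mid (a point): The short syringe, alike but 155 mm tall (barrel 65 mm long, flange underside 80 mm above its underside), in the other socket; this point is on its axis half-way up. To be left alone.
- rest: Grey socket block, 180 x 70 x 50 mm (x, y, z), fixed; origin at the centre of its underside. Two round sockets, 34 mm dia, 40 mm deep, on its x axis at x = +50 and -50 mm, each holding one syringe (either way round).
- stand: Filling stand, fixed, origin on the table under the seat; x runs into the slot (mouth on the -x side), y to the bolt's side, z up. Two level metal plates 6 mm thick, slotted alike, lie 10 mm apart: tops at 135 and 151 mm. They span y -57 to +110 mm. Base 10 mm thick, x -55 to +55 mm; back wall at x = 38 to 46 mm. Staples over the bolt's path at x = -19, y = 34 and -30 mm reach 168 mm high.
- seat (a point): On the axis of a fully home barrel, at the top of the stand's lower plate (135 mm up), where the flange's underside rests; axes as the stand's. The slot is 34 mm wide in both plates and ends flat 16 mm beyond this point; its parallel sides begin 34 mm before it, and the mouth flares open from there to about 64 mm before it in the lower plate and 50 mm in the upper.
- bolt_handle (a point): On the bolt's upright black handle, 14 x 14 mm square, which stands up to 52 mm above the upper plate (203 mm above the table); this point is 13 mm below the handle's top, on its centre line, at x = -19 mm from the seat. The bolt is a steel bar 10 x 10 mm lying along the stand's y on the upper plate; its nose is 67 mm nearer to the slot than the handle. Axes as the stand's.
- bolt (a joint): Slide of the bolt in m: 0 fully open (handle at y = +95 mm from the seat, slot free), 0.050 fully shut (handle at y = +45 mm, bar across both sides of the slot); it moves along the stand's -y, with about 1.5 N of friction, stays where it is left, and starts at 0 to 0.008.
- beaker: Bystander: clear beaker 110 mm dia, 130 mm tall, origin at the centre of its underside.
- jar: Bystander: specimen jar 60 mm dia, 70 mm tall, origin at the centre of its underside.
- tuberack: Bystander: white tube rack 100 x 200 mm, 85 mm tall with its tubes, origin at the centre of its underside.
Mind the look-alikes: they are no part of the job. What is shaped like the part that bears long_mid but green or purple is not meant.

How it is judged:
By the outcome, as a careful person would: the job done as asked, in the order asked, and still so for the second after the job is handed in, with the robot touching nothing.
It also fails if it takes over 54 s, if anything falls off the work surface, if the arm or the gripper's body presses on something with over 40 N, if the wrist force passes 120 N, or if a joint passes its speed limit or range.

### The arm

A 7-joint arm with a two-finger parallel gripper is mounted at the origin on the work surface. World frame = base frame: x ahead of the robot, y to its left, z up, the work surface at z = 0. Lengths are in m, angles in rad, forces in N, time in s.
With the tool pointing down it reaches from about 0.425 to 0.875 m from the base axis. Payload 4.7 kg.
Tool frame: the origin (TCP) lies midway between the tips of the shut fingers; the grasp point (between the pads) lies 19 mm behind it; x points along the fingers, z is the direction in which the jaws open and shut, and the axes are right-handed (so a half turn about x gives the same grasp; the last joint's range is limited). The gripper opens to 87 mm and grips with 3 to 60 N. Pads are 19 mm wide; open, the fingers measure 117 mm over their backs; the gripper's body (75 mm by 190 mm) begins 51 mm behind the grasp point.
Start: joints at [1.265, 0.321, -0.07, 1.45, 0.023, 1.371, -0.057], TCP at [0.204, -0.617, 0.223] pointing down, gripper open.
Joint ranges: [-2.86, 2.86], [-0.3, 2.09], [-1.38, 1.24], [0.06, 2.45], [-1.56, 4.7], [0.09, 2.05], [-2.69, 2.69]. Speed limits (rad/s): [2.57, 2.57, 3.14, 3.14, 3.14, 3.14, 3.14].

### API

Orientations are given as a rotation vector (axis times angle).
In Python, from bench import ctrl gives the robot as it stands.
- The arm moves only by the shell command python3 -m pendant 'ROWS' [OPENING] [FORCE]. ROWS is JSON, a list of rows, each an object with "travel": the shift along the tool's x, y, z in m, a list of three; "twist": the turn about the tool's x in rad. In form: [{"travel": [x, y, z], "twist": twist}, ...]. A call has 1 to 10 rows; each row is the pose to reach, as a shift and turn from the pose measured when the call began, along the tool's axes at that moment; what a row does not reach only later rows make up. A row lasts 1/8 s, in which the tool goes at most 62.5 mm and 10.7 degrees, less where a joint would pass 70% of its speed; a pose out of reach is approached as far as the arm can. A call with a gripper value outside its range is refused whole. OPENING is the opening, from -1 (shut) to 1 (fully open), so that 0 is half open, set as the call begins (- or left out, the last holds). The fingers move at their own pace and stop on an object; FORCE is the grip in N (left out, the last holds). Time passes only in rows, so rows that repeat a pose let the fingers close. It gives the time, the measured TCP pose, the force and the opening at its end, in the units of the state.
- ctrl.get_state(): the state, without advancing time (a new reading comes with each control period).
- ctrl.get_image(name): name is "scene" or "top"; returns the picture (420x560x3 uint8, red, green, blue); there is no depth.
- ctrl.camera_model(name): a dict with "K" (3x3 intrinsics, pixels), "rvec" (rotation vector, rad) and "tvec" (3), from world to camera coordinates, as OpenCV has them. Camera axes: x right, y down, z forward; pixel columns grow to the right and rows downward; lengths in m; the calibration is good to about 2 mm. A picture is of the moment at which its call begins. camera_model takes no time and is no camera call.
- ctrl.close_job(): hands the job in, once; it reports no verdict.
The state is a dict: "time": time; "joint_positions": joint angles; "qd": joint speeds; "joint_torque": joint torques, N m; "position": TCP position; "tool_rot": TCP orientation; "ft_force": force on the tool from outside, world axes, zero at the start; "torque": the same for the moment, N m; "grip_width": opening from 0.0 (shut) to 1.0 (fully open).
Only numpy, scipy, OpenCV 4.12 (cv2) and the standard library are available. Lean on these libraries where they do the work, as an engineer would, in place of code of your own. Each camera call takes 0.05 s, during which the arm holds its last target.

## Working session

There is one attempt and no reset: what is moved stays moved. The work goes in short steps, Python scripts to look and compute and a shell command to move; the robot and the scene stay as the last step left them, time stands still between calls to the robot, and variables do not carry over. Pictures are saved under pics/ and viewed, and the job is handed in when it is done.

```bash
mkdir -p pics; ls; python3 - <<'E'
from bench import ctrl
import cv2
s=ctrl.get_state()
for k,v in s.items(): print(k,v)
for n in("scene","top"):
    im=ctrl.get_image(n); cv2.imwrite(f"pics/{n}0.png",im[:,:,::-1]); print(ctrl.camera_model(n))
E
```

```text
pics
time 0.0
joint_positions [ 1.26510449  0.32181469 -0.07006258  1.45166227  0.02260772  1.37077052
 -0.0568951 ]
qd [-2.19843827e-05 -1.67864321e-04  1.07207578e-03 -7.62965578e-04
 -1.99859533e-03  7.69546105e-05  4.00572256e-04]
joint_torque [ 4.72450229e-04 -4.91272223e+01 -4.03216789e-01 -3.12531924e+01
 -6.39332389e-02  4.34238883e-02  1.49043758e-04]
position [ 0.20410786 -0.61655524  0.22147311]
tool_rot [ 0.97151734  1.34530852 -0.96985618]
ft_force [ 0.02946709 -0.09335968 -0.51210394]
torque [0.02154288 0.01199944 0.01576708]
grip_width 0.9980417744098985
{'K': array([[447.4017782 ,   0.        , 280.13642453],
       [  0.        , 447.4017782 , 207.92570123],
       [  0.        ,   0.        ,   1.        ]]), 'rvec': array([ 2.13205493,  1.25224348, -0.49117682]), 'tvec': array([-0.31800346, -0.3081153 ,  1.90451743])}
{'K': array([[432.5970492 ,   0.        , 275.71318784],
       [  0.        , 432.5970492 , 209.98487466],
       [  0.        ,   0.        ,   1.        ]]), 'rvec': array([ 2.17198441, -2.13700752,  0.09814504]), 'tvec': array([0.0303811 , 0.64557434, 1.58185225])}
```

View pics/scene0.png

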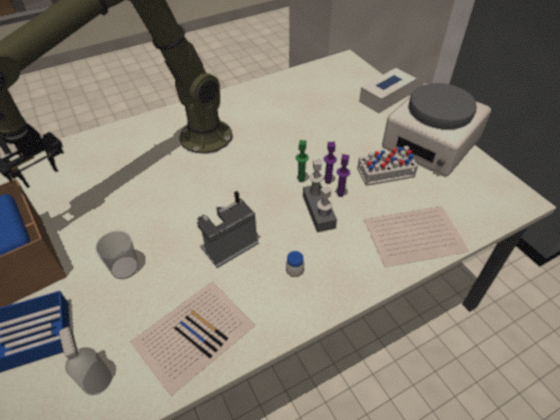

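View pics/top0.png

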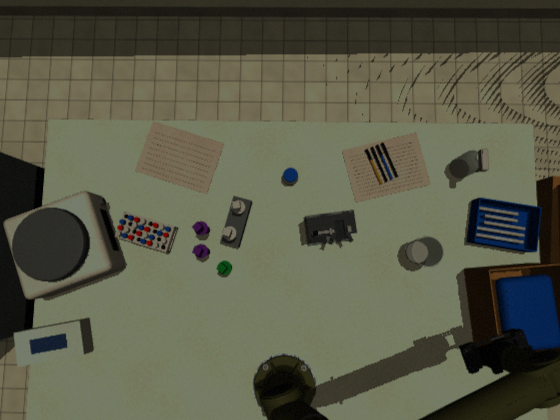

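Scene shot: rest block near (320,208) with two clear/white syringes at (318,170) and (325,200). Green at (302,160) and purple at (330,160), (343,175) are the look-alikes. Stand at (230,230), jar at (295,262), beaker at (120,255). Top view: rest (237,222), stand (330,228). Next, close crops.

```bash
python3 - <<'E'
import cv2,numpy as np
a=cv2.imread("pics/scene0.png");b=cv2.imread("pics/top0.png")
def crop(im,x,y,w,h,s,n):
    cv2.imwrite(n,cv2.resize(im[y:y+h,x:x+w],None,fx=s,fy=s,interpolation=cv2.INTER_CUBIC))
crop(a,280,130,90,110,5,"pics/c1.png")
crop(a,185,180,90,90,6,"pics/c2.png")
crop(b,180,180,80,100,6,"pics/c3.png")
crop(b,290,190,80,70,8,"pics/c4.png")
E
```

```text
(no output)
```

View pics/c1.png

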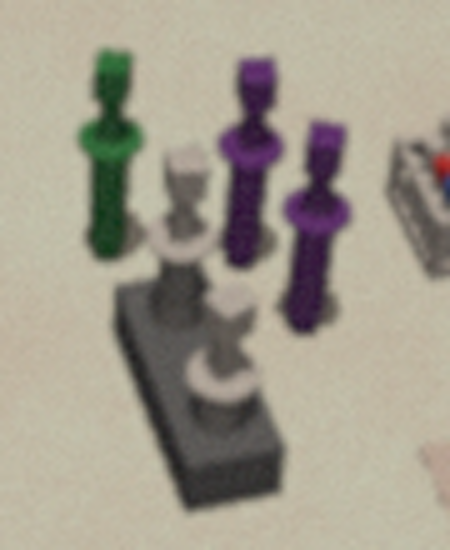

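View pics/c2.png

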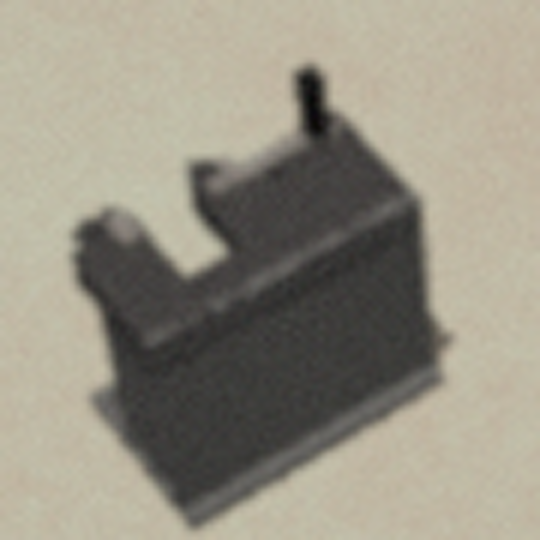

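View pics/c3.png

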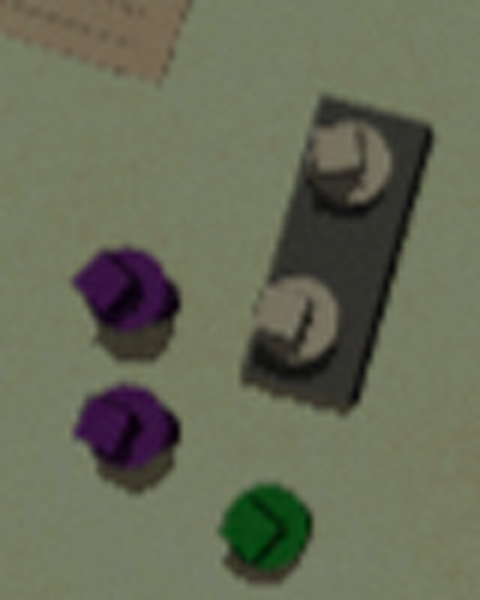

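View pics/c4.png

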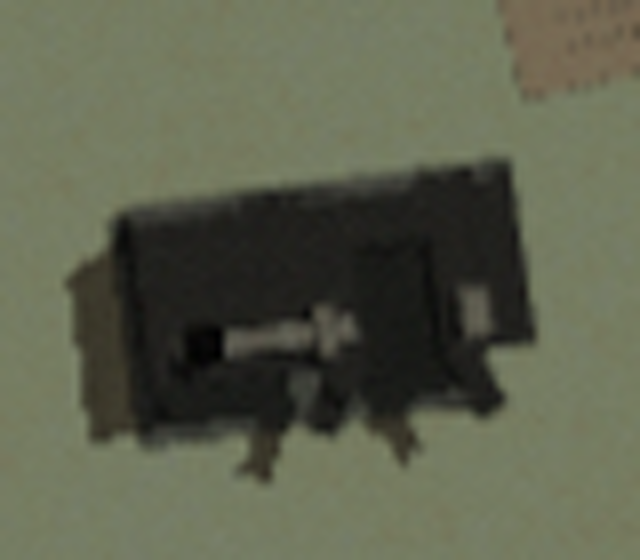

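Candidates: clear/white near-robot (scene 318,170 / top 229,233), clear/white far (scene 325,200 / top 238,206), green (302,160), purple (330,160) and (343,175). The near-robot one shows more barrel above the block, so it should be the long one. I'll check that by triangulating its height.

```bash
cat > h.py <<'E'
import numpy as np,cv2,json
from bench import ctrl
M={n:ctrl.camera_model(n) for n in("scene","top")}
def proj(n,P):
    m=M[n]; return cv2.projectPoints(np.asarray(P,float).reshape(-1,1,3),m["rvec"],m["tvec"],m["K"],None)[0].reshape(-1,2)
def tri(ps,pt):
    Ps=[M[n]["K"]@np.c_[cv2.Rodrigues(M[n]["rvec"])[0],M[n]["tvec"]] for n in("scene","top")]
    X=cv2.triangulatePoints(Ps[0],Ps[1],np.array(ps,float),np.array(pt,float)); return (X[:3]/X[3]).ravel()
def atz(n,p,z):
    m=M[n];R=cv2.Rodrigues(m["rvec"])[0];c=-R.T@m["tvec"];d=R.T@np.linalg.inv(m["K"])@np.r_[p,1];return c+d*(z-c[2])/d[2]
def cr(x,y,ox,oy,s): return ((x+.5)/s-.5+ox,(y+.5)/s-.5+oy)
E
python3 - <<'E'
from h import *
np.set_printoptions(precision=4,suppress=True)
for n in M:
    R=cv2.Rodrigues(M[n]["rvec"])[0];print(n,-R.T@M[n]["tvec"])
A=lambda x,y:cr(x,y,280,130,5);B=lambda x,y:cr(x,y,180,180,6)
C=lambda x,y:cr(x,y,185,180,6);D=lambda x,y:cr(x,y,290,190,8)
def t(l,p,q):
    X=tri(p,q);print(l,X,"res",proj("scene",X)[0]-p,proj("top",X)[0]-q)
t("knobtop near",A(187,158),B(278,308))
t("flange near",A(182,240),B(298,322))
t("knobtop far",A(232,295),B(333,152))
t("flange far",A(223,375),B(350,163))
for c in[(320,95),(435,130),(350,415),(243,380)]: print("rest",atz("top",B(*c),.05))
t("handle top",C(308,72),D(205,345))
for c in[(120,213),(508,160),(535,340),(145,437)]: print("stand top",atz("top",D(*c),.151))
E
```

```text
scene [ 1.473  -0.437   1.2094]
top [0.4656 0.0067 1.6441]
knobtop near [0.5532 0.2019 0.1993] res [ 0.3384 -0.0445] [0.3202 0.1737]
flange near [0.5507 0.2022 0.1205] res [-0.1486  0.0186] [-0.1388 -0.0753]
knobtop far [0.6464 0.179  0.1628] res [-0.006   0.0008] [-0.0053 -0.0029]
flange far [0.6487 0.1767 0.0887] res [ 0.129  -0.0169] [0.114  0.0623]
rest [0.6957 0.2012 0.05  ]
rest [0.6748 0.1291 0.05  ]
rest [0.4979 0.1771 0.05  ]
rest [0.5182 0.2435 0.05  ]
handle top [ 0.552  -0.0962  0.204 ] res [ 0.2914 -0.0174] [0.2694 0.1154]
stand top [ 0.6121 -0.0619  0.151 ]
stand top [ 0.6377 -0.2294  0.151 ]
stand top [ 0.56   -0.2407  0.151 ]
stand top [ 0.5155 -0.0736  0.151 ]
```

The near-robot syringe tops out at z=0.199 (expected 0.200) and the other at 0.163 (expected 0.165), so near-robot is the long one. Now refining poses with model overlays.

```bash
cat > ov.py <<'E'
from h import *
def fr(x,y,yaw):
    c,s=np.cos(yaw),np.sin(yaw)
    return lambda P:(np.array([[c,-s,0],[s,c,0],[0,0,1]])@np.atleast_2d(P).T).T+[x,y,0]
def circ(r,z,n=40):
    a=np.linspace(0,2*np.pi,n);return np.c_[r*np.cos(a),r*np.sin(a),0*a+z]
def box(x0,x1,y0,y1,z): return np.array([[x0,y0,z],[x1,y0,z],[x1,y1,z],[x0,y1,z],[x0,y0,z]])
def overlay(imgs,items,crops,out):
    # crops: name->(x,y,w,h,s)
    for n,(x,y,w,h,s) in crops.items():
        im=cv2.resize(imgs[n][y:y+h,x:x+w],None,fx=s,fy=s,interpolation=cv2.INTER_CUBIC)
        im=cv2.convertScaleAbs(im,alpha=1.5,beta=10)
        for P,col in items:
            q=proj(n,P); q=((q-[x,y]+.5)*s-.5)
            cv2.polylines(im,[np.round(q*16).astype(np.int32)],False,col,1,cv2.LINE_AA,4)
        cv2.imwrite(out%n,im)
def syr(T,z0,L,kn):
    Tk=fr(*kn)
    b=L-90  # flange underside: long 115,short 80
    fl=z0+(L-75)/1000
    top=z0+L/1000
    h=.013
    it=[(T(circ(.025,fl+.004)),(0,255,255)),(Tk(box(-h,h,-h,h,top)),(0,0,255)),(Tk(box(-h,h,-h,h,top-.03)),(0,128,255))]
    return it
def stand(x,y,yaw,s):
    T=fr(x,y,yaw);it=[]
    g=(0,255,0)
    it.append((T([[-.034,-.017,.151],[.016,-.017,.151],[.016,.017,.151],[-.034,.017,.151]]),g))
    it.append((T([[.016,-.017,.135],[.016,.017,.135],[-.034,.017,.135]]),(0,160,0)))
    it.append((T([[-.03,-.057,.151],[.046,-.057,.151],[.046,.110,.151],[-.03,.110,.151]]),(255,255,0)))
    it.append((T(box(.038,.046,-.057,.110,.01)),(255,0,255)))
    it.append((T(box(-.055,.055,-.057,.110,.01)),(255,0,0)))
    hy=.095-s;w=.007
    it.append((T(box(-.019-w,-.019+w,hy-w,hy+w,.203)),(0,0,255)))
    it.append((T(box(-.024,-.014,hy-.067,hy,.161)),(0,128,255)))
    for sy in(.034,-.030): it.append((T([[-.03,sy,.168],[-.008,sy,.168]]),(255,128,255)))
    return it
E
cat > o1.py <<'E'
from ov import *
import sys
im={n:cv2.imread(f"pics/{n}0.png") for n in M}
d=np.deg2rad
sx,sy,sw,ss=[float(v) for v in sys.argv[1:5]]
overlay(im,stand(sx,sy,d(sw),ss),{"scene":(190,180,80,90,7),"top":(295,195,72,60,10)},"pics/"+sys.argv[9]+"s_%s.png")
rx,ry,rw,kw=[float(v) for v in sys.argv[5:9]]
T=fr(rx,ry,d(rw)); L=T([-.05,0,0])[0];S=T([.05,0,0])[0]
it=[(T(box(-.09,.09,-.035,.035,.05)),(255,255,0)),(T(box(-.09,.09,-.035,.035,0)),(255,0,0))]
it+=syr(fr(L[0],L[1],0),.01,190,(L[0],L[1],d(kw)))+syr(fr(S[0],S[1],0),.01,155,(S[0],S[1],d(rw)))
overlay(im,it,{"scene":(290,145,60,90,7),"top":(210,190,50,62,9)},"pics/"+sys.argv[9]+"r_%s.png")
print(L,S)
E
python3 o1.py .584 -.181 8.7 .003 .600 .189 -14.3 -14.3 a
```

```text
[0.55154921 0.20134995 0.        ] [0.64845079 0.17665005 0.        ]
```

View pics/as_scene.png

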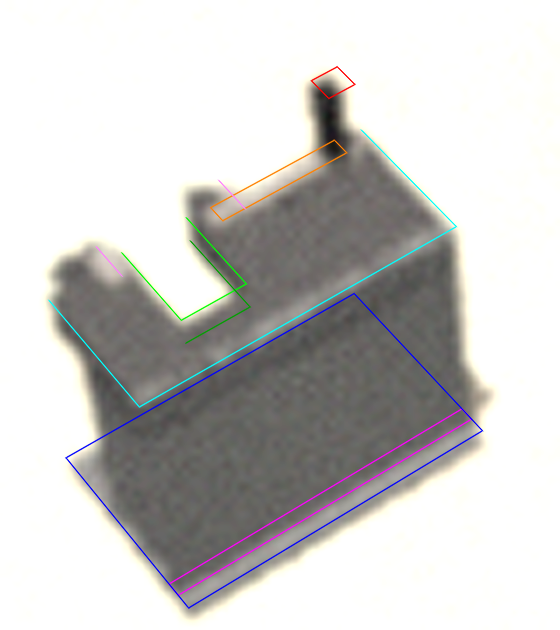

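View pics/as_top.png

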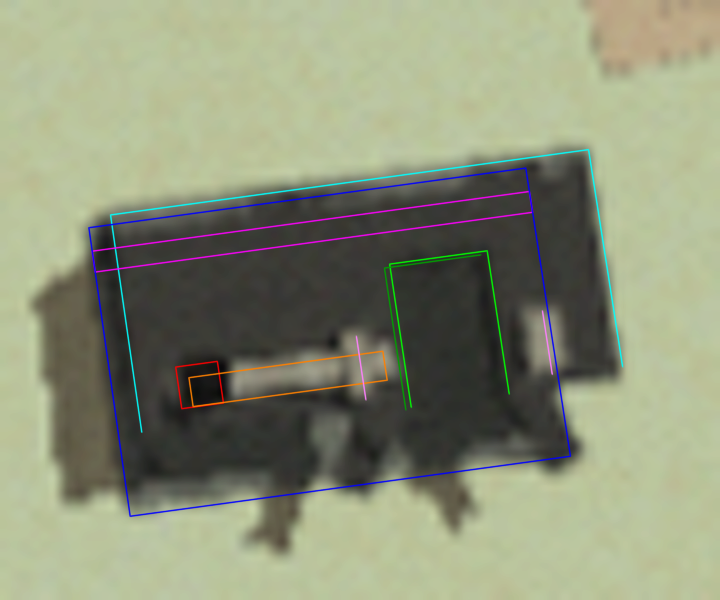

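View pics/ar_scene.png

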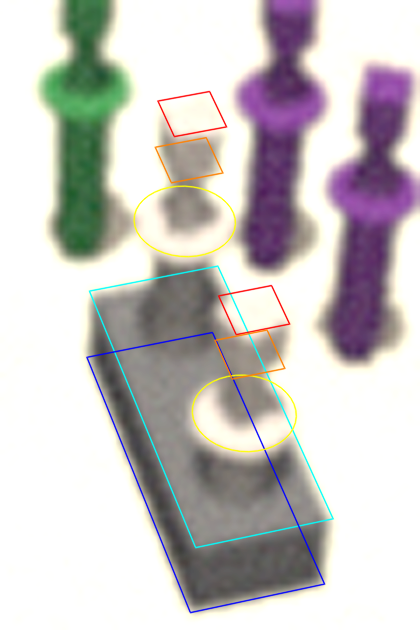

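View pics/ar_top.png

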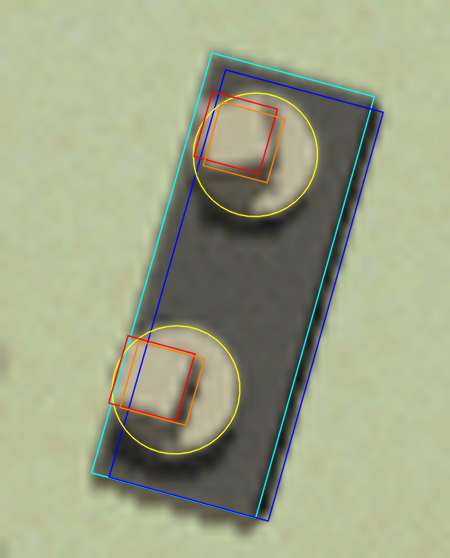

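```bash
cat > fit.py <<'E'
from ov import *
from scipy.optimize import minimize
from scipy.ndimage import map_coordinates
import sys
im={n:cv2.cvtColor(cv2.imread(f"pics/{n}0.png"),cv2.COLOR_BGR2GRAY).astype(float) for n in M}
for n in M: im[n]=np.sqrt(im[n])*(16)
def samp(P,k=25):
    out=[]
    for a,b in zip(P[:-1],P[1:]): out.append(a+(b-a)*np.linspace(.08,.92,k)[:,None])
    return np.concatenate(out)
def prep(sig):
    G={}
    for n in M:
        b=cv2.GaussianBlur(im[n],(0,0),sig);gx=cv2.Sobel(b,cv2.CV_64F,1,0);gy=cv2.Sobel(b,cv2.CV_64F,0,1);G[n]=(gx,gy)
    return G
def score(G,n,P):
    S=0
    for a,b in zip(P[:-1],P[1:]):
        pts=a+(b-a)*np.linspace(.06,.94,25)[:,None]; q=proj(n,pts); t=q[-1]-q[0]; t/=np.linalg.norm(t)+1e-9
        gx=map_coordinates(G[n][0],[q[:,1],q[:,0]],order=1);gy=map_coordinates(G[n][1],[q[:,1],q[:,0]],order=1)
        S+=np.minimum(np.abs(-t[1]*gx+t[0]*gy),60).mean()*np.linalg.norm(q[-1]-q[0])
    return S
def E(p):
    x,y,yaw=p; T=fr(x,y,yaw)
    bk=T([[.046,-.057,.151],[.046,.110,.151]]);sl=T([[-.025,-.017,.151],[.016,-.017,.151]]);sr=T([[.016,.017,.151],[-.025,.017,.151]]);
    se=T([[.016,-.017,.151],[.016,.017,.151]])
    rt=T([[-.02,-.057,.151],[.046,-.057,.151]])
    bs=T([[-.055,-.057,0],[.055,-.057,0],[.055,.110,0]])
    lft=T([[.04,.110,.151],[-.02,.11,.151]])
    bl=T([[-.055,.0,.01],[-.055,.11,.01],[.03,.11,.01]])
    return dict(scene=[bk,sl,sr,se,rt,bs,lft],top=[bk,sl,rt,bl])
for cams in(("scene","top"),("scene",),("top",)):
    p=np.array([.584,-.181,np.deg2rad(8.7)])
    for sig in(2.5,1.5,1):
        G=prep(sig)
        f=lambda v:-sum(score(G,n,P) for n in cams for P in E([v[0]/100,v[1]/100,v[2]/10])[n])
        r=minimize(f,p*[100,100,10],method="Nelder-Mead",options=dict(initial_simplex=p*[100,100,10]+np.vstack([np.zeros(3),np.diag([.5,.5,.5])])));p=r.x/[100,100,10]
        print(cams,sig,p[:2],np.rad2deg(p[2]),r.fun)
E
python3 fit.py
```

```text
('scene', 'top') 2.5 [ 0.58532039 -0.18443663] 4.536278419074497 -14654.066458744604
('scene', 'top') 1.5 [ 0.58700822 -0.18263685] 6.8735160529859645 -16109.847321486715
('scene', 'top') 1 [ 0.58640329 -0.1833994 ] 7.612690297938259 -16703.87039734136
('scene',) 2.5 [ 0.58717493 -0.1866844 ] 5.789389645246131 -8472.39334896794
('scene',) 1.5 [ 0.58781491 -0.18715665] 7.039840994360418 -9604.793801587135
('scene',) 1 [ 0.58682938 -0.18626253] 6.643692835165048 -9985.449554732055
('top',) 2.5 [ 0.582749   -0.18048253] 3.4816837511057224 -6329.130471900754
('top',) 1.5 [ 0.58177671 -0.18307891] 7.013889500039352 -6781.960363890578
('top',) 1 [ 0.58207467 -0.18366476] 6.8974234628701065 -6860.376046344931
```

```bash
python3 o1.py .586 -.184 7.3 .002 .600 .189 -14.3 -17 b
```

```text
[0.55154921 0.20134995 0.        ] [0.64845079 0.17665005 0.        ]
```

View pics/bs_scene.png

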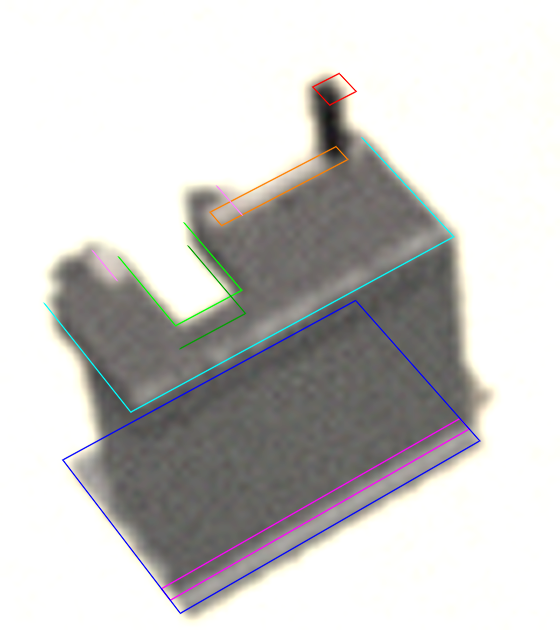

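View pics/bs_top.png

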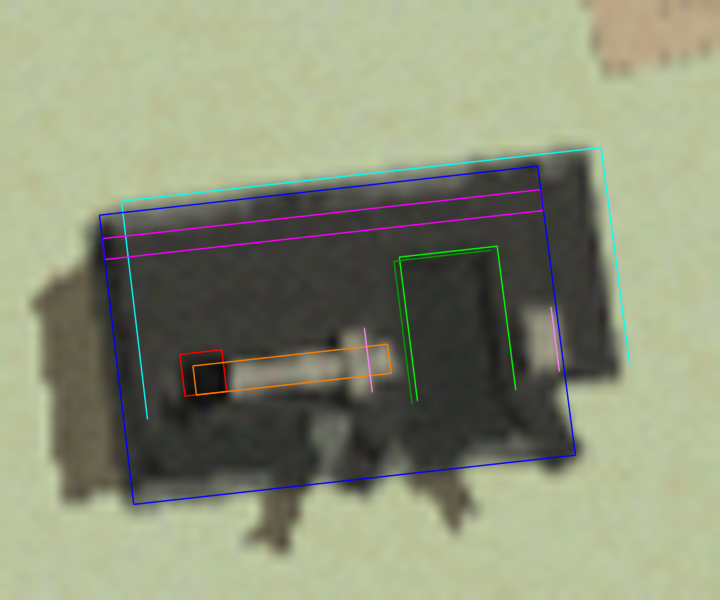

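View pics/br_scene.png

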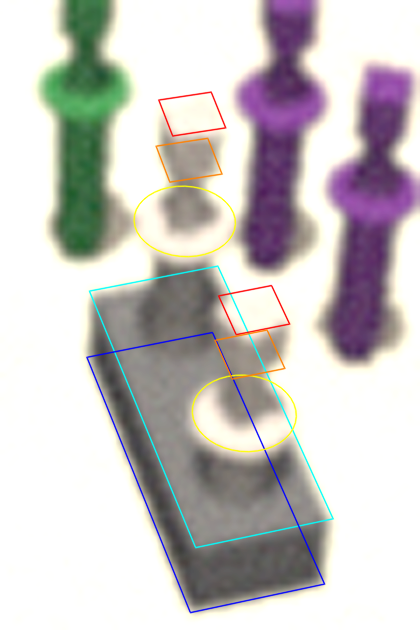

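Scene overlay: the stand fits within about 2–4 mm, with handle top at (325,85) and slot end at (210,310) in that crop. The rest and long knob fit within about 1–2 mm. I'll refine the stand once the syringe is hanging next to it. First, the tool axes and the grasp move.

```bash
cat > go.py <<'E'
from h import *
np.set_printoptions(precision=4,suppress=True)
def rel(t,yawdeg=None):
    s=ctrl.get_state();R=cv2.Rodrigues(np.array(s["tool_rot"]))[0];p=np.array(s["position"])
    tr=R.T@(np.array(t)-p)
    out=tr
    tw=0
    if yawdeg is not None:
        z=R[:,2];cur=np.arctan2(z[1],z[0]); d=(np.deg2rad(yawdeg)-cur+np.pi/2)%np.pi-np.pi/2
        tw=-d if R[2,0]<0 else d
    print("t",round(float(s["time"]),2),"pos",p,"jawyaw",round(float(np.rad2deg(np.arctan2(R[1,2],R[0,2]))),1),"tilt x",R[:,0],"travel",tr,"twist",round(tw,3),"F",np.array(s["ft_force"]),"w",round(float(s["grip_width"]),3))
    return s
E
python3 - <<'E'
from go import *
s=rel([.5516,.2014,.31],-14.5)
rel([.5516,.2014,.31],75.5)
print(s["joint_positions"])
for p in[(201,228),(201,252),(225,267)]: print(atz("top",p,.12))
print(atz("top",(417,252),.13),atz("top",(290,176),.07))
E
```

```text
t 0.1 pos [ 0.2041 -0.6166  0.2216] jawyaw -71.7 tilt x [-0.0006  0.0016 -1.    ] travel [-0.0873  0.587  -0.6674] twist -0.998 F [-0.2919  0.2005 -0.1102] w 1.0
t 0.1 pos [ 0.2041 -0.6166  0.2216] jawyaw -71.7 tilt x [-0.0006  0.0016 -1.    ] travel [-0.0873  0.587  -0.6674] twist 0.573 F [-0.2919  0.2005 -0.1102] w 1.0
[ 1.2651  0.3217 -0.0701  1.4516  0.0226  1.3708 -0.0569]
[0.5675 0.3026 0.12  ]
[0.4829 0.2995 0.12  ]
[0.4321 0.2132 0.12  ]
[ 0.4956 -0.453   0.13  ] [ 0.7683 -0.0104  0.07  ]
```

```bash
python3 -m pendant '[{"travel":[-0.05,0,0],"twist":0},{"travel":[-0.087,0.03,-0.025],"twist":0},{"travel":[-0.087,0.07,-0.06],"twist":0},{"travel":[-0.087,0.11,-0.095],"twist":-0.06},{"travel":[-0.087,0.15,-0.13],"twist":-0.13},{"travel":[-0.087,0.19,-0.165],"twist":-0.2},{"travel":[-0.087,0.23,-0.2],"twist":-0.3},{"travel":[-0.087,0.27,-0.235],"twist":-0.4},{"travel":[-0.087,0.31,-0.27],"twist":-0.5},{"travel":[-0.087,0.364,-0.307],"twist":-0.55}]' 0.3 20
python3 - <<'E'
from go import *
s=rel([.5516,.2014,.26],-14.5); print(s["joint_positions"])
E
```

```text
time: 1.35
position: [0.4515, -0.2123, 0.3089]
tool_rot: [0.549, 1.502, -0.548]
ft_force: [1.0, -0.2, -0.3]
grip_width: 0.653
t 1.35 pos [ 0.4515 -0.2123  0.3089] jawyaw -40.2 tilt x [-0.001   0.0008 -1.    ] travel [ 0.0491  0.3807 -0.1902] twist -0.448 F [ 0.9815 -0.2303 -0.2719] w 0.653
[ 0.8498 -0.014  -0.4549  1.6609 -0.0065  1.4945 -0.3054]
```

```bash
python3 -m pendant '[{"travel":[0,0.04,-0.02],"twist":-0.04},{"travel":[0,0.085,-0.043],"twist":-0.1},{"travel":[0,0.13,-0.065],"twist":-0.17},{"travel":[0,0.175,-0.088],"twist":-0.24},{"travel":[0,0.22,-0.11],"twist":-0.3},{"travel":[0,0.265,-0.132],"twist":-0.36},{"travel":[0,0.31,-0.155],"twist":-0.42},{"travel":[0.02,0.35,-0.175],"twist":-0.448},{"travel":[0.04,0.381,-0.19],"twist":-0.448},{"travel":[0.049,0.381,-0.19],"twist":-0.448}]'
python3 - <<'E'
from go import *
s=rel([.5516,.2014,.165],-14.5); print(s["joint_positions"])
for n in M: cv2.imwrite(f"pics/{n}1.png",ctrl.get_image(n)[:,:,::-1])
a=cv2.imread("pics/scene1.png");b=cv2.imread("pics/top1.png")
c1=cv2.resize(a[110:230,270:370],None,fx=4,fy=4);c2=cv2.resize(b[170:290,170:270],None,fx=4,fy=4)
cv2.imwrite("pics/g1.png",np.hstack([c1,c2]))
p=np.array(s["position"])
print(proj("scene",p),proj("top",p))
E
```

```text
time: 2.6
position: [0.5504, 0.2047, 0.2583]
tool_rot: [0.196, 1.567, -0.193]
ft_force: [0.6, -0.5, 0.2]
grip_width: 0.655
t 2.6 pos [0.5504 0.2047 0.2583] jawyaw -14.2 tilt x [-0.0043  0.0024 -1.    ] travel [ 0.0933 -0.0031  0.0024] twist 0.006 F [ 0.5546 -0.4638  0.1893] w 0.655
[ 0.3171  0.2714 -0.8599  1.5331  0.2022  1.4343 -0.7999]
[[318.5607 146.8338]] [[222.9068 230.7755]]
```

View pics/g1.png

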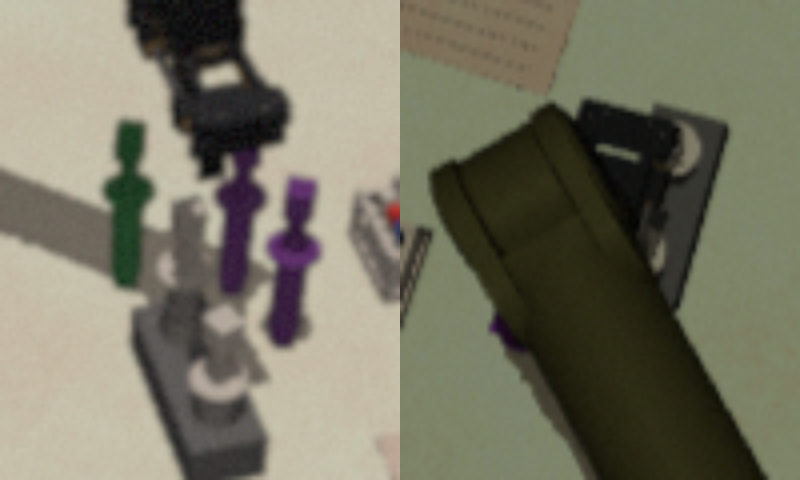

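```bash
python3 - <<'E'
from go import *
s=rel([.5516,.2014,.165],-14.5)
R=cv2.Rodrigues(np.array(s["tool_rot"]))[0];p=np.array(s["position"])
im=cv2.imread("pics/scene1.png");x,y,S=270,90,6
c=cv2.convertScaleAbs(cv2.resize(im[y:y+100,x:x+100],None,fx=S,fy=S,interpolation=cv2.INTER_CUBIC),alpha=2.5,beta=20)
for sgn,col in((1,(0,0,255)),(-1,(0,255,0))):
  P=[p+R@[dx,dy,sgn*dz] for dx,dy,dz in[(0,-.0095,.0285),(0,.0095,.0285),(0,.0095,.0435),(0,-.0095,.0435),(0,-.0095,.0285),(-.038,-.0095,.0285),(-.038,.0095,.0285),(0,.0095,.0285)]]
  q=(proj("scene",P)-[x,y]+.5)*S
  cv2.polylines(c,[np.round(q).astype(np.int32)],False,col,1)
cv2.imwrite("pics/g2.png",c)
E
```

```text
t 2.7 pos [0.5512 0.2007 0.2586] jawyaw -14.5 tilt x [-0.0038 -0.0005 -1.    ] travel [0.0936 0.001  0.0006] twist 0.001 F [-0.4034 -0.602   0.8991] w 0.648
```

View pics/g2.png

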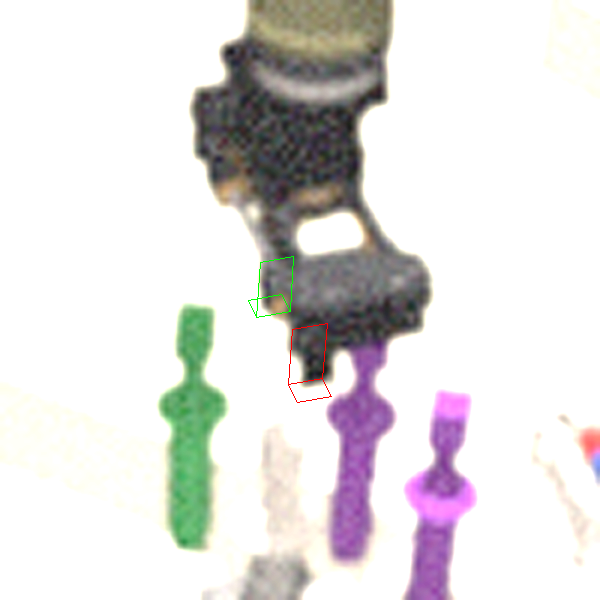

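```bash
python3 -m pendant '[{"travel":[0.02,0.001,0],"twist":0},{"travel":[0.045,0.001,0],"twist":0},{"travel":[0.07,0.001,0],"twist":0},{"travel":[0.085,0.001,0],"twist":0},{"travel":[0.0935,0.001,0],"twist":0},{"travel":[0.0935,0.001,0],"twist":0}]'
python3 -m pendant '[{"travel":[0,0,0],"twist":0},{"travel":[0,0,0],"twist":0},{"travel":[0,0,0],"twist":0},{"travel":[0,0,0],"twist":0},{"travel":[0,0,0],"twist":0},{"travel":[0,0,0],"twist":0}]' -1 25
python3 - <<'E'
from go import *
s=rel([.5516,.2014,.165],-14.5); print(s["joint_positions"])
for n in M: cv2.imwrite(f"pics/{n}2.png",ctrl.get_image(n)[:,:,::-1])
a=cv2.imread("pics/scene2.png")
cv2.imwrite("pics/g3.png",cv2.convertScaleAbs(cv2.resize(a[110:230,270:370],None,fx=5,fy=5),alpha=1.8,beta=20))
E
```

```text
time: 3.45
position: [0.5511, 0.2012, 0.1649]
tool_rot: [0.198, 1.566, -0.2]
ft_force: [-0.1, -0.4, -0.0]
grip_width: 0.65
time: 4.2
position: [0.5512, 0.2013, 0.1651]
tool_rot: [0.198, 1.565, -0.2]
ft_force: [0.5, -0.1, 1.8]
grip_width: 0.307
t 4.2 pos [0.5512 0.2013 0.1651] jawyaw -14.5 tilt x [-0.0037 -0.0006 -1.    ] travel [0.0001 0.0002 0.0003] twist 0.0 F [ 0.5153 -0.121   1.7931] w 0.307
[ 0.3028  0.3309 -0.8387  1.6628  0.2547  1.2662 -0.84  ]
```

View pics/g3.png

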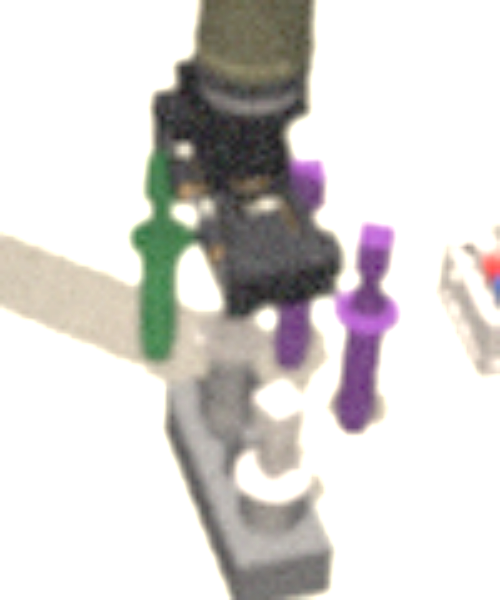

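Grip width is 26.7 mm, so the pads are on the knob's flats. Lifting straight out.

```bash
python3 -m pendant '[{"travel":[-0.008,0,0],"twist":0},{"travel":[-0.02,0,0],"twist":0},{"travel":[-0.035,0,0],"twist":0},{"travel":[-0.05,0,0],"twist":0},{"travel":[-0.065,0,0],"twist":0},{"travel":[-0.075,0,0],"twist":0},{"travel":[-0.075,0,0],"twist":0}]'
python3 - <<'E'
from go import *
s=rel([.45,-.03,.24],0);rel([.473,-.197,.24],8)
for n in M: cv2.imwrite(f"pics/{n}3.png",ctrl.get_image(n)[:,:,::-1])
a=cv2.imread("pics/scene3.png")
cv2.imwrite("pics/g4.png",cv2.convertScaleAbs(cv2.resize(a[90:240,260:370],None,fx=4,fy=4),alpha=1.8,beta=20))
E
```

```text
time: 5.18
position: [0.5519, 0.2016, 0.2411]
tool_rot: [0.198, 1.564, -0.199]
ft_force: [0.0, -0.5, -1.9]
grip_width: 0.305
t 5.17 pos [0.5519 0.2016 0.2411] jawyaw -14.5 tilt x [-0.0022 -0.0001 -1.    ] travel [ 0.0014 -0.2498 -0.0407] twist -0.253 F [ 0.0019 -0.5492 -1.8743] w 0.305
t 5.17 pos [0.5519 0.2016 0.2411] jawyaw -14.5 tilt x [-0.0022 -0.0001 -1.    ] travel [ 0.0013 -0.4057  0.0234] twist -0.393 F [ 0.0019 -0.5492 -1.8743] w 0.305
```

View pics/g4.png

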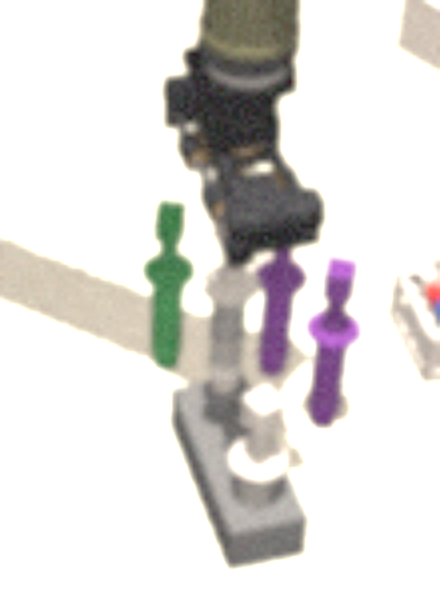

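The long syringe (crop 228,320) is out of its socket and upright, and the short one has stayed put. Now carrying it round to the mouth.

```bash
python3 -m pendant '[{"travel":[0,-0.02,-0.004],"twist":0},{"travel":[0,-0.06,-0.011],"twist":-0.04},{"travel":[0,-0.1,-0.017],"twist":-0.09},{"travel":[0,-0.14,-0.024],"twist":-0.14},{"travel":[0,-0.18,-0.031],"twist":-0.2},{"travel":[0,-0.22,-0.037],"twist":-0.25},{"travel":[0,-0.26,-0.038],"twist":-0.3},{"travel":[0,-0.3,-0.02],"twist":-0.35},{"travel":[0,-0.34,-0.004],"twist":-0.393},{"travel":[0,-0.375,0.01],"twist":-0.393}]'
python3 -m pendant '[{"travel":[0,-0.02,0.008],"twist":0},{"travel":[0,-0.03,0.012],"twist":0},{"travel":[0,-0.03,0.012],"twist":0}]'
python3 - <<'E'
from go import *
s=rel([.473,-.197,.178],8); print(s["joint_positions"])
E
```

```text
time: 6.52
position: [0.4666, -0.1659, 0.2397]
tool_rot: [-0.11, 1.573, 0.11]
ft_force: [1.0, -0.3, -1.2]
grip_width: 0.306
time: 6.9
position: [0.4826, -0.1936, 0.239]
tool_rot: [-0.109, 1.574, 0.111]
ft_force: [-0.3, 1.0, -1.6]
grip_width: 0.305
t 6.9 pos [ 0.4826 -0.1936  0.239 ] jawyaw 8.0 tilt x [-0.0064  0.0007 -1.    ] travel [ 0.0611 -0.0021 -0.0096] twist 0.0 F [-0.3446  1.0278 -1.5644] w 0.305
[ 0.8431  0.0679 -0.5343  1.7248  0.0367  1.3648  0.4418]
```

```bash
python3 -m pendant '[{"travel":[0.005,-0.002,-0.01],"twist":0},{"travel":[0.02,-0.002,-0.01],"twist":0},{"travel":[0.04,-0.002,-0.01],"twist":0},{"travel":[0.055,-0.002,-0.01],"twist":0},{"travel":[0.061,-0.002,-0.01],"twist":0},{"travel":[0.061,-0.002,-0.01],"twist":0},{"travel":[0.061,-0.002,-0.01],"twist":0}]'
cat > look.py <<'E'
from ov import *
import sys
k=sys.argv[1]; sx,sy,sw,ss=[float(v) for v in sys.argv[2:6]]
from go import rel
s=rel([0,0,0])
im={n:ctrl.get_image(n)[:,:,::-1].copy() for n in M}
for n in im: cv2.imwrite(f"pics/{n}{k}.png",im[n])
R=cv2.Rodrigues(np.array(s["tool_rot"]))[0];p=np.array(s["position"])
ax=p+R@np.array([-.019-0.0,0,0])+0
# syringe: knob centre assumed 1mm below grasp pt
up=-R[:,0]
kc=p+up*.020
def ring(r,h):
    a=np.linspace(0,2*np.pi,40);return kc+up*h+np.outer(np.cos(a),R[:,1]*r)+np.outer(np.sin(a),R[:,2]*r)
it=stand(sx,sy,np.deg2rad(sw),ss)
syr=[(ring(.025,-.056),(0,255,255)),(ring(.025,-.060),(0,255,255)),(ring(.012,-.175),(0,255,255)),(ring(.015,-.160),(0,255,255))]
cs={"scene":(190,150,100,110,6),"top":(295,190,80,80,8)}
overlay(im,[],cs,f"pics/{k}p_%s.png")
overlay(im,it+syr,cs,f"pics/{k}o_%s.png")
for n in M:
    cv2.imwrite(f"pics/{k}_{n}.png",np.hstack([cv2.imread(f"pics/{k}p_{n}.png"),cv2.imread(f"pics/{k}o_{n}.png")])[:, :])
E
python3 look.py k1 .584 -.182 8 .002
```

```text
time: 7.78
position: [0.473, -0.1971, 0.1787]
tool_rot: [-0.109, 1.573, 0.11]
ft_force: [-0.4, 0.0, -1.1]
grip_width: 0.308
t 7.78 pos [ 0.473  -0.1971  0.1787] jawyaw 8.0 tilt x [-0.0054  0.0002 -1.    ] travel [ 0.1813  0.2609 -0.44  ] twist 0 F [-0.3931  0.0363 -1.138 ] w 0.308
```

View pics/k1o_scene.png

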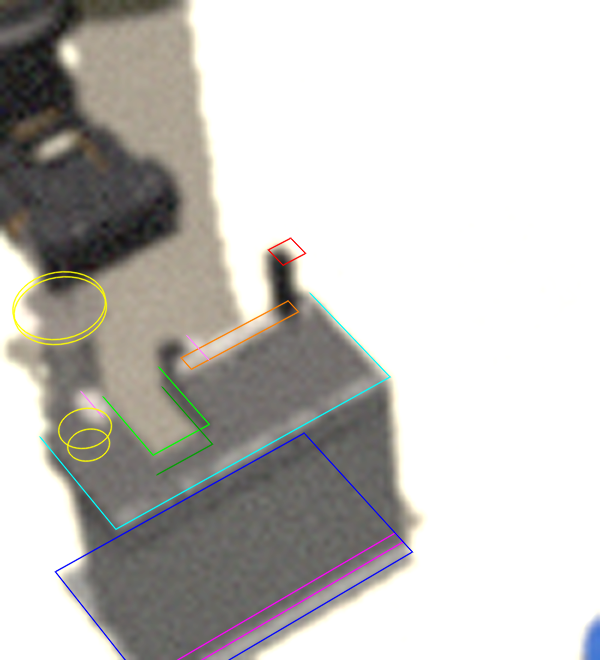

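View pics/k1p_scene.png

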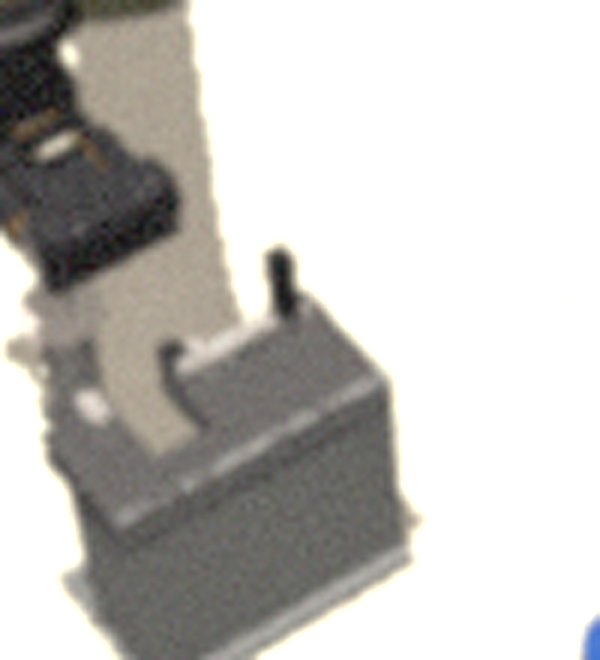

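View pics/k1o_top.png

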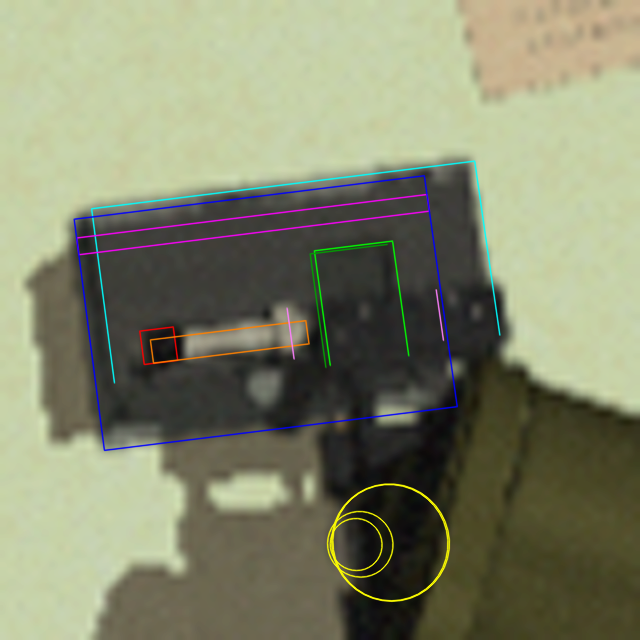

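```bash
python3 - <<'E'
import cv2,numpy as np
a=cv2.imread("pics/scenek1.png")
x,y,S=180,180,10
c=cv2.resize(a[y:y+60,x:x+60],None,fx=S,fy=S,interpolation=cv2.INTER_CUBIC)
cv2.imwrite("pics/k1z.png",c)
E
```

```text
(no output)
```

View pics/k1z.png

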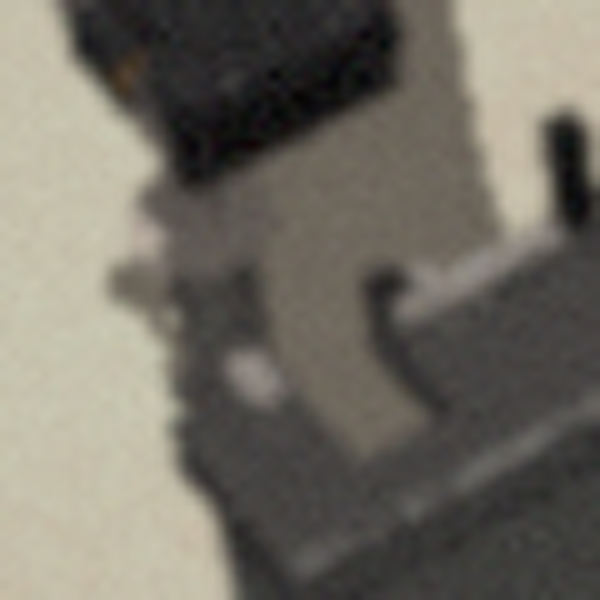

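Syringe flange is at scene px ~(200.5,203.5) versus predicted (200,201.3). The slot end corners at (216,226.5) and (223.5,221) match the model within 1 px, so the line-up is good to about 2 mm. Entering the mouth slowly, watching the force.

```bash
python3 -m pendant '[{"travel":[0,0,0.01],"twist":0},{"travel":[0,0,0.022],"twist":0},{"travel":[0,0,0.035],"twist":0},{"travel":[0,0,0.045],"twist":0},{"travel":[0,0,0.05],"twist":0},{"travel":[0,0,0.055],"twist":0},{"travel":[0,0,0.055],"twist":0}]'
python3 look.py k2 .584 -.182 8 .002
python3 - <<'E'
import cv2,numpy as np
a=cv2.imread("pics/scenek2.png")
x,y,S=180,180,10
cv2.imwrite("pics/k2z.png",cv2.resize(a[y:y+60,x:x+60],None,fx=S,fy=S,interpolation=cv2.INTER_CUBIC))
E
```

```text
time: 8.75
position: [0.5276, -0.1894, 0.1784]
tool_rot: [-0.109, 1.573, 0.11]
ft_force: [-0.2, -0.6, -0.9]
grip_width: 0.309
t 8.75 pos [ 0.5276 -0.1894  0.1784] jawyaw 8.0 tilt x [-0.0054  0.0003 -1.    ] travel [ 0.1813  0.2609 -0.4951] twist 0 F [-0.1651 -0.6062 -0.8928] w 0.309
```

View pics/k2z.png

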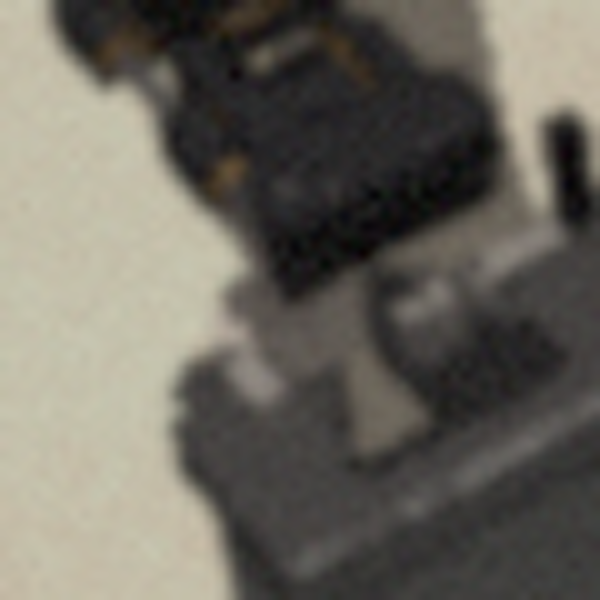

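View pics/k2o_scene.png

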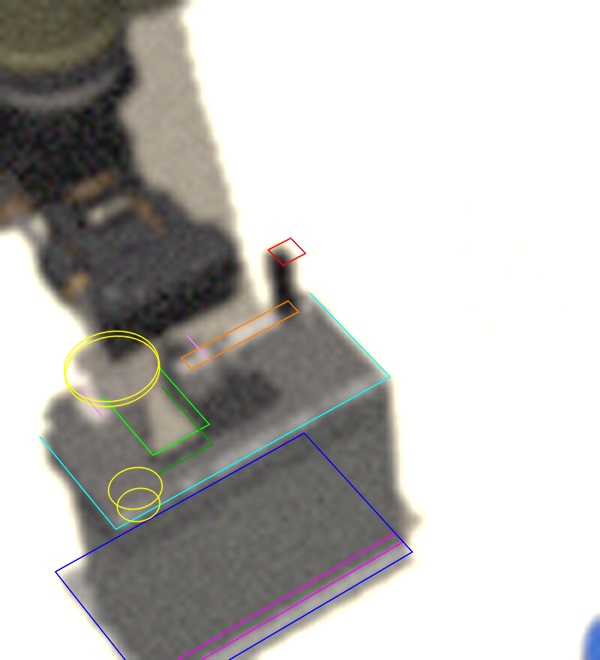

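No contact yet. Continuing down the slot.

```bash
python3 -m pendant '[{"travel":[0,0,0.006],"twist":0},{"travel":[0,0,0.012],"twist":0},{"travel":[0,0,0.018],"twist":0},{"travel":[0,0,0.018],"twist":0}]'
python3 -c "
from go import *
rel([.584,-.182,.1785],8)"
```

```text
time: 9.35
position: [0.5456, -0.1867, 0.1783]
tool_rot: [-0.109, 1.573, 0.111]
ft_force: [0.6, 0.0, -1.5]
grip_width: 0.305
t 9.35 pos [ 0.5456 -0.1867  0.1783] jawyaw 8.0 tilt x [-0.0055  0.0005 -1.    ] travel [-0.0004 -0.0007  0.0387] twist 0.001 F [ 0.5722  0.0239 -1.5037] w 0.305
```

```bash
python3 -m pendant '[{"travel":[0,0,0.006],"twist":0},{"travel":[0,0,0.012],"twist":0},{"travel":[0,0,0.016],"twist":0},{"travel":[0,0,0.016],"twist":0}]'
python3 look.py k3 .584 -.182 8 .002
python3 - <<'E'
import cv2,numpy as np
a=cv2.imread("pics/scenek3.png")
x,y,S=190,190,12
cv2.imwrite("pics/k3z.png",cv2.convertScaleAbs(cv2.resize(a[y:y+50,x:x+50],None,fx=S,fy=S,interpolation=cv2.INTER_CUBIC),alpha=1.3))
E
```

```text
time: 9.85
position: [0.5617, -0.1842, 0.1781]
tool_rot: [-0.109, 1.573, 0.111]
ft_force: [0.2, 0.7, -1.6]
grip_width: 0.307
t 9.85 pos [ 0.5617 -0.1842  0.1781] jawyaw 8.0 tilt x [-0.0055  0.0008 -1.    ] travel [ 0.1813  0.2608 -0.5294] twist 0 F [ 0.1815  0.7359 -1.635 ] w 0.307
```

View pics/k3z.png

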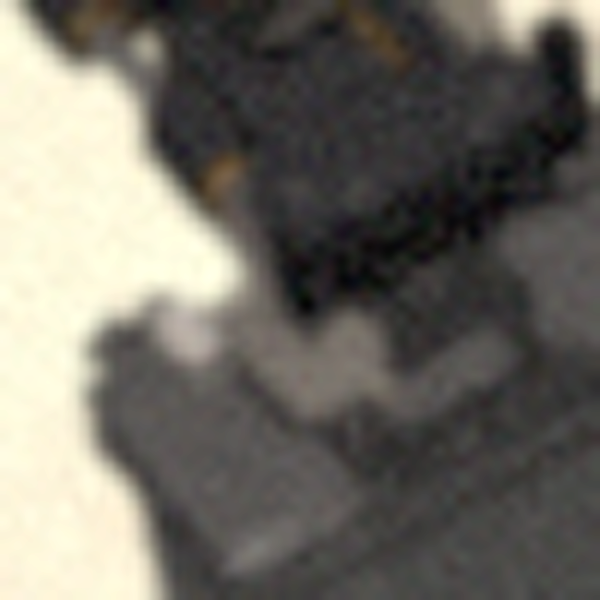

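View pics/k3o_scene.png

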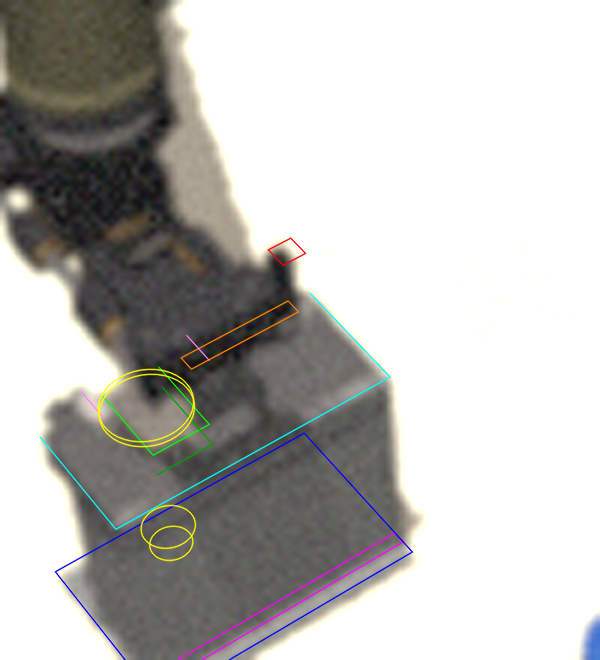

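The flange (crop ~310,370) is showing only within the slot, with its sides under the upper plate. Continuing in small steps to contact with the slot end.

```bash
python3 -m pendant '[{"travel":[0,0,0.005],"twist":0},{"travel":[0,0,0.01],"twist":0},{"travel":[0,0,0.015],"twist":0},{"travel":[0,0,0.018],"twist":0},{"travel":[0,0,0.018],"twist":0}]'
python3 -m pendant '[{"travel":[0,0,0.002],"twist":0},{"travel":[0,0,0.003],"twist":0},{"travel":[0,0,0.003],"twist":0}]'
python3 -c "
from go import *
rel([.584,-.182,.1785],8)"
```

```text
time: 10.58
position: [0.5794, -0.1817, 0.1779]
tool_rot: [-0.11, 1.574, 0.111]
ft_force: [-0.2, 0.0, -1.7]
grip_width: 0.307
time: 10.95
position: [0.5824, -0.1813, 0.1779]
tool_rot: [-0.11, 1.574, 0.111]
ft_force: [0.2, 0.3, -1.8]
grip_width: 0.308
t 10.95 pos [ 0.5824 -0.1813  0.1779] jawyaw 8.1 tilt x [-0.0058  0.0008 -1.    ] travel [-0.0006 -0.0009  0.0014] twist 0.001 F [ 0.2226  0.2808 -1.8203] w 0.308
```

```bash
python3 -m pendant '[{"travel":[0,0,0.001],"twist":0},{"travel":[0,0,0.002],"twist":0},{"travel":[0,0,0.002],"twist":0}]'
python3 -m pendant '[{"travel":[0,0,0.001],"twist":0},{"travel":[0,0,0.002],"twist":0},{"travel":[0,0,0.002],"twist":0}]'
python3 -m pendant '[{"travel":[0,0,0.001],"twist":0},{"travel":[0,0,0.002],"twist":0},{"travel":[0,0,0.002],"twist":0}]'
```

```text
time: 11.32
position: [0.5844, -0.181, 0.1778]
tool_rot: [-0.109, 1.574, 0.111]
ft_force: [-1.0, 0.1, -1.7]
grip_width: 0.3
time: 11.7
position: [0.5854, -0.1814, 0.1778]
tool_rot: [-0.11, 1.576, 0.111]
ft_force: [-4.7, -2.0, 1.3]
grip_width: 0.3
time: 12.08
position: [0.5861, -0.182, 0.1776]
tool_rot: [-0.109, 1.579, 0.11]
ft_force: [-5.9, -1.8, 1.2]
grip_width: 0.296
```

Contact with the slot end: −5 N along the slot at x≈0.585, as expected. Easing the push and lowering the flange onto the lower plate.

```bash
python3 -m pendant '[{"travel":[0.001,0,-0.001],"twist":0},{"travel":[0.002,0,-0.001],"twist":0},{"travel":[0.003,0,-0.001],"twist":0},{"travel":[0.003,0,-0.001],"twist":0}]'
python3 -c "
from go import *
rel([.584,-.182,.1785],8)"
```

```text
time: 12.58
position: [0.5855, -0.1818, 0.1757]
tool_rot: [-0.11, 1.578, 0.11]
ft_force: [-4.1, -0.5, 4.6]
grip_width: 0.299
t 12.57 pos [ 0.5855 -0.1818  0.1757] jawyaw 8.0 tilt x [-0.01   -0.0009 -0.9999] travel [-0.0028 -0.     -0.0016] twist -0.0 F [-4.0603 -0.5415  4.5897] w 0.299
```

Supported now: Fz went from −1.7 to +4.6. Releasing.

```bash
python3 -m pendant '[{"travel":[0,0,0],"twist":0},{"travel":[0,0,0],"twist":0},{"travel":[0,0,0],"twist":0},{"travel":[0,0,0],"twist":0}]' 0
python3 -m pendant '[{"travel":[-0.01,0,0],"twist":0},{"travel":[-0.03,0,0],"twist":0},{"travel":[-0.055,0,0],"twist":0},{"travel":[-0.08,0,0],"twist":0},{"travel":[-0.1,0,0],"twist":0},{"travel":[-0.1,0,0],"twist":0}]'
python3 look.py k4 .585 -.182 8 .002
```

```text
time: 13.08
position: [0.5857, -0.1816, 0.1755]
tool_rot: [-0.11, 1.578, 0.11]
ft_force: [0.5, 0.1, 0.1]
grip_width: 0.494
time: 13.82
position: [0.5881, -0.1816, 0.2789]
tool_rot: [-0.111, 1.573, 0.108]
ft_force: [-0.2, -0.1, 0.1]
grip_width: 0.501
t 13.82 pos [ 0.5881 -0.1816  0.2789] jawyaw 8.0 tilt x [-0.0045 -0.0024 -1.    ] travel [ 0.2811  0.2623 -0.5557] twist 0 F [-0.2416 -0.0775  0.1475] w 0.501
```

View pics/k4p_scene.png

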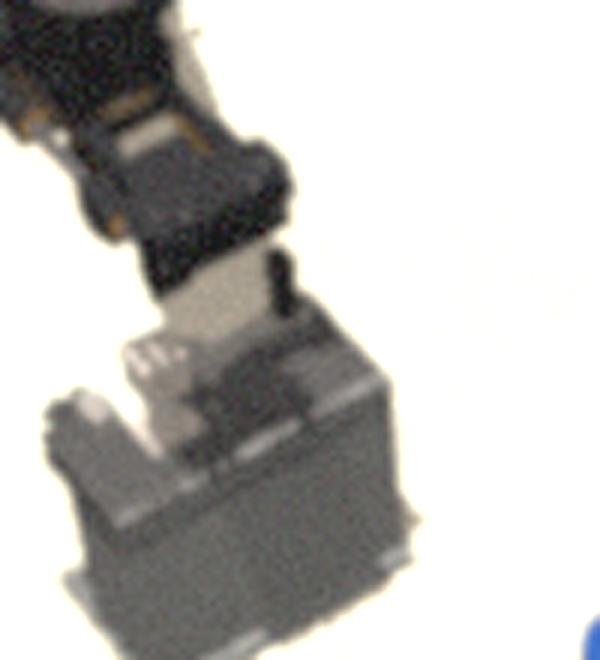

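View pics/k4p_top.png

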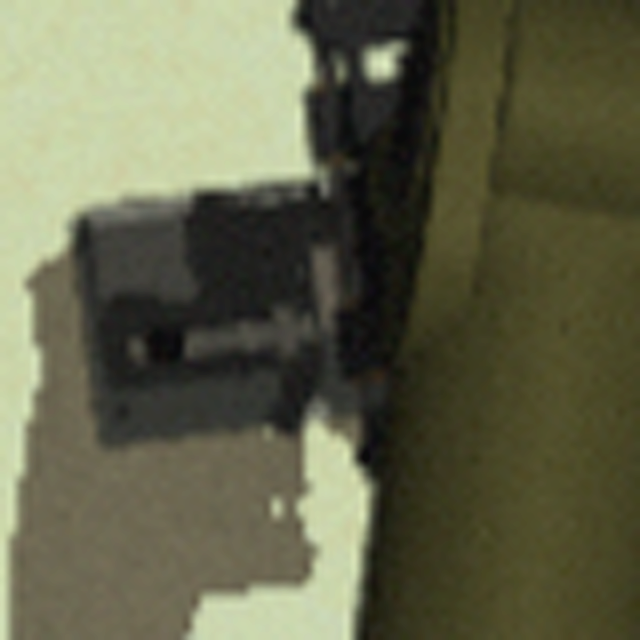

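It hangs upright in the slot (knob at crop 160,355). Shutting the fingers and moving to the outer side of the bolt handle.

```bash
python3 -c "
from go import *
from ov import fr
T=fr(.585,-.182,np.deg2rad(8));print(T([-.019,.135,.279]))
rel(T([-.019,.135,.279])[0],8)"
```

```text
[[ 0.5474 -0.051   0.279 ]]
t 13.93 pos [ 0.5868 -0.1815  0.2759] jawyaw 8.0 tilt x [-0.009 -0.001 -1.   ] travel [-0.0029  0.1348 -0.0208] twist 0.0 F [ 0.3629 -0.7326 -0.0673] w 0.498
```

```bash
python3 -m pendant '[{"travel":[0,0.02,-0.003],"twist":0},{"travel":[0,0.06,-0.009],"twist":0},{"travel":[0,0.1,-0.015],"twist":0},{"travel":[0,0.125,-0.02],"twist":0},{"travel":[0,0.135,-0.021],"twist":0},{"travel":[0,0.135,-0.021],"twist":0}]' -1 20
python3 look.py k5 .585 -.182 8 .004
python3 -c "
from go import *
from ov import fr
T=fr(.585,-.182,np.deg2rad(8))
rel(T([-.019,.13,.178])[0],8)"
```

```text
time: 14.68
position: [0.5472, -0.051, 0.2761]
tool_rot: [-0.111, 1.577, 0.109]
ft_force: [-0.0, -0.6, -0.5]
grip_width: 0.012
t 14.68 pos [ 0.5472 -0.051   0.2761] jawyaw 8.0 tilt x [-0.0089 -0.0017 -1.    ] travel [ 0.2808  0.1269 -0.5322] twist 0 F [-0.0342 -0.5564 -0.5188] w 0.012
t 14.78 pos [ 0.5474 -0.0525  0.2759] jawyaw 7.9 tilt x [-0.0092 -0.0015 -1.    ] travel [ 0.0979 -0.0035  0.0012] twist -0.002 F [-0.3405 -0.561   0.0302] w 0.002
```

View pics/k5p_scene.png

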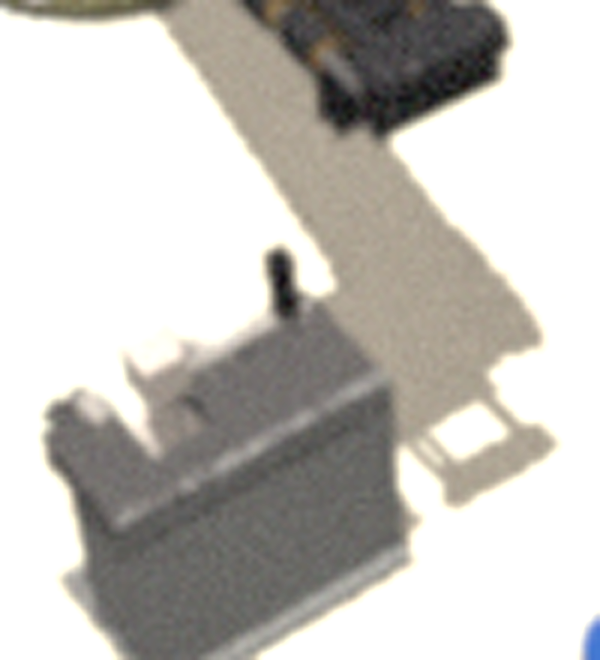

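View pics/k5o_top.png

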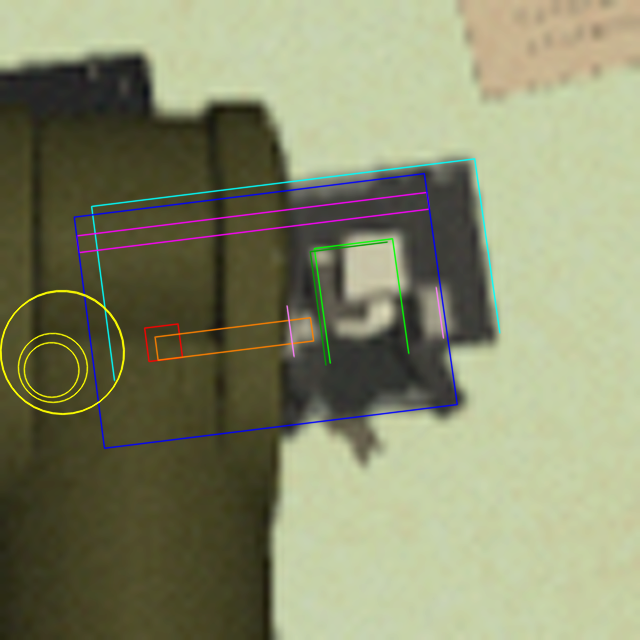

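```bash
cat > chk.py <<'E'
from ov import *
import sys
k=sys.argv[1];dx=float(sys.argv[2]);
im={n:cv2.imread(f"pics/{n}{k}.png") for n in M}
T=fr(.585,-.182,np.deg2rad(8));P=T([dx,0,0])[0]
it=[(fr(P[0],P[1],0)(circ(.025,.139)),(0,255,255)),(fr(P[0],P[1],np.deg2rad(8))(box(-.013,.013,-.013,.013,.21)),(0,0,255)),(fr(P[0],P[1],np.deg2rad(8))(box(-.013,.013,-.013,.013,.18)),(0,128,255))]
it.append((T([[-.034,-.017,.151],[.016,-.017,.151],[.016,.017,.151],[-.034,.017,.151]]),(0,255,0)))
overlay(im,it,{"scene":(195,190,50,50,9),"top":(325,210,35,50,9)},"pics/chk_%s.png")
a,b=cv2.imread("pics/chk_scene.png"),cv2.imread("pics/chk_top.png");cv2.imwrite(f"pics/chk{k}.png",np.hstack([a,b]))
E
python3 chk.py k5 0
```

```text
(no output)
```

View pics/chkk5.png

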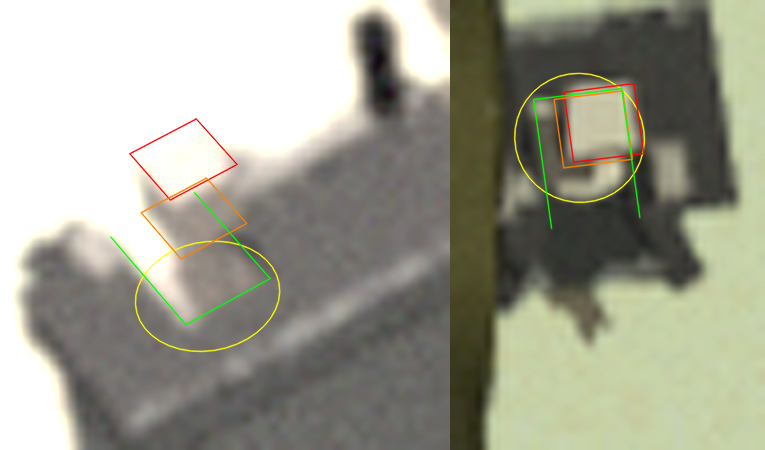

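The knob and flange match the fully-home model within about 1 mm in both views. Now lowering the fingers outside the handle and pushing the bolt.

```bash
python3 -m pendant '[{"travel":[0.02,0,0.001],"twist":0},{"travel":[0.05,0,0.001],"twist":0},{"travel":[0.08,0,0.001],"twist":0},{"travel":[0.096,0,0.001],"twist":0},{"travel":[0.096,0,0.001],"twist":0}]'
python3 -m pendant '[{"travel":[0,-0.005,0],"twist":0},{"travel":[0,-0.012,0],"twist":0},{"travel":[0,-0.02,0],"twist":0},{"travel":[0,-0.028,0],"twist":0},{"travel":[0,-0.035,0],"twist":0},{"travel":[0,-0.035,0],"twist":0}]'
python3 look.py k6 .585 -.182 8 .007
python3 -c "
from go import *
from ov import fr
T=fr(.585,-.182,np.deg2rad(8))
rel(T([-.019,.0615,.18])[0],8)"
```

```text
time: 15.4
position: [0.5469, -0.0533, 0.1788]
tool_rot: [-0.107, 1.58, 0.107]
ft_force: [0.1, -0.3, -0.2]
grip_width: 0.003
time: 16.15
position: [0.5518, -0.0888, 0.1788]
tool_rot: [-0.107, 1.58, 0.106]
ft_force: [-0.2, -0.0, -0.4]
grip_width: 0.008
t 16.15 pos [ 0.5518 -0.0888  0.1788] jawyaw 7.8 tilt x [-0.0113 -0.0012 -0.9999] travel [ 0.1849  0.1624 -0.5327] twist 0 F [-0.1911 -0.0189 -0.3629] w 0.008
t 16.25 pos [ 0.5516 -0.0882  0.1787] jawyaw 7.8 tilt x [-0.0117 -0.0012 -0.9999] travel [-0.0014 -0.036   0.0011] twist -0.003 F [ 0.1477 -0.1209 -0.1284] w 0.002
```

View pics/k6p_scene.png

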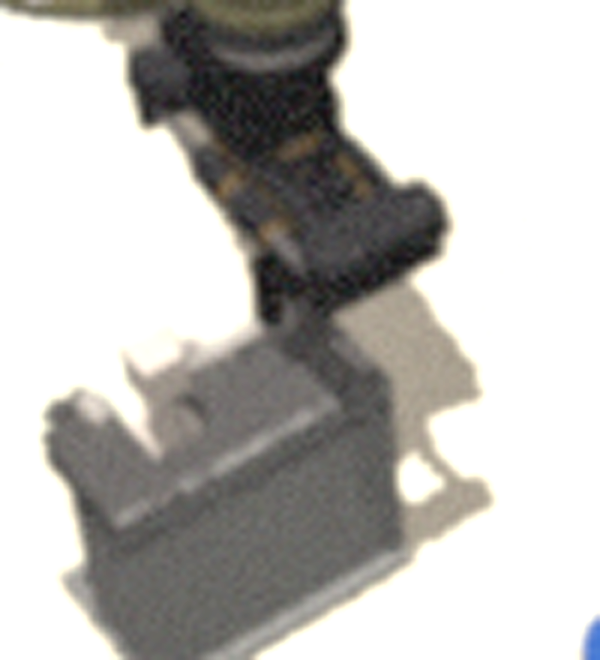

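The handle (crop 268,290) is against the fingers. Continuing the push.

```bash
python3 -m pendant '[{"travel":[0,-0.006,0],"twist":0},{"travel":[0,-0.012,0],"twist":0},{"travel":[0,-0.018,0],"twist":0},{"travel":[0,-0.024,0],"twist":0},{"travel":[0,-0.03,0],"twist":0},{"travel":[0,-0.032,0],"twist":0}]'
python3 -m pendant '[{"travel":[0,-0.002,0],"twist":0},{"travel":[0,-0.003,0],"twist":0},{"travel":[0,-0.003,0],"twist":0}]'
python3 -c "
from go import *
from ov import fr
T=fr(.585,-.182,np.deg2rad(8))
rel(T([-.019,.0615,.18])[0],8)"
```

```text
time: 17.0
position: [0.5561, -0.1206, 0.1786]
tool_rot: [-0.107, 1.58, 0.106]
ft_force: [0.9, 1.4, 1.2]
grip_width: 0.001
time: 17.38
position: [0.5562, -0.1213, 0.1787]
tool_rot: [-0.106, 1.58, 0.11]
ft_force: [-0.9, 5.0, 1.2]
grip_width: 0.006
t 17.38 pos [ 0.5562 -0.1213  0.1787] jawyaw 7.9 tilt x [-0.0125  0.0015 -0.9999] travel [-0.0014 -0.0027  0.001 ] twist -0.002 F [-0.9164  5.0297  1.1628] w 0.006
```

```bash
python3 -m pendant '[{"travel":[0,-0.002,0],"twist":0},{"travel":[0,-0.004,0],"twist":0},{"travel":[0,-0.004,0],"twist":0}]'
python3 look.py k7 .585 -.182 8 .05
```

```text
time: 17.75
position: [0.5562, -0.1212, 0.1787]
tool_rot: [-0.105, 1.582, 0.116]
ft_force: [-1.4, 8.6, 2.7]
grip_width: 0.006
t 17.75 pos [ 0.5562 -0.1212  0.1787] jawyaw 8.0 tilt x [-0.0146  0.0061 -0.9999] travel [ 0.1875  0.1962 -0.5313] twist 0 F [-1.4377  8.6285  2.7418] w 0.006
```

View pics/k7p_scene.png

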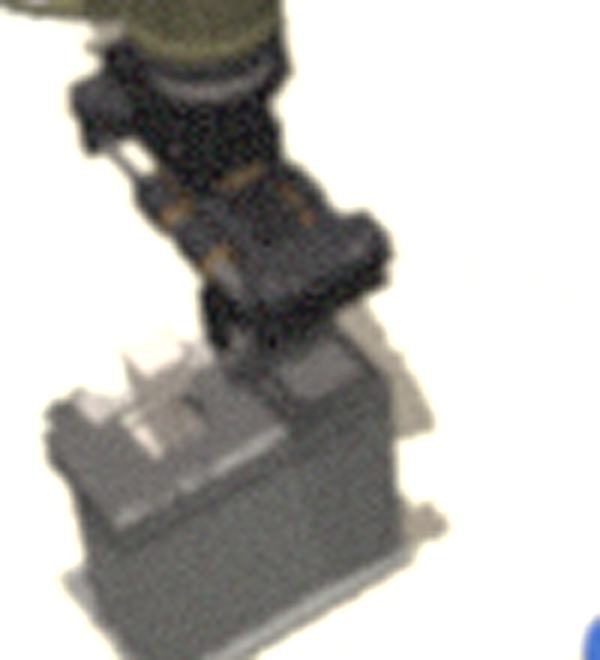

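Hard stop at 8.6 N with no further motion. The bar is across the slot (crop 165,395). Retreating away from the handle, then up and clear.

```bash
python3 -m pendant '[{"travel":[0,0.01,0],"twist":0},{"travel":[0,0.025,0],"twist":0},{"travel":[-0.02,0.04,0],"twist":0},{"travel":[-0.06,0.07,0],"twist":0},{"travel":[-0.1,0.11,0],"twist":0},{"travel":[-0.12,0.15,-0.01],"twist":0},{"travel":[-0.12,0.19,-0.02],"twist":0},{"travel":[-0.12,0.23,-0.03],"twist":0},{"travel":[-0.12,0.26,-0.04],"twist":0},{"travel":[-0.12,0.26,-0.04],"twist":0}]'
python3 look.py k8 .585 -.182 8 .05; python3 chk.py k8 0
```

```text
time: 19.1
position: [0.4808, 0.1335, 0.3031]
tool_rot: [-0.11, 1.579, 0.12]
ft_force: [-0.5, 0.1, 0.5]
grip_width: 0.003
t 19.1 pos [0.4808 0.1335 0.3031] jawyaw 8.4 tilt x [-0.0119  0.0052 -0.9999] travel [ 0.3081 -0.0641 -0.4918] twist 0 F [-0.4666  0.0671  0.5488] w 0.003
```

View pics/k8o_scene.png

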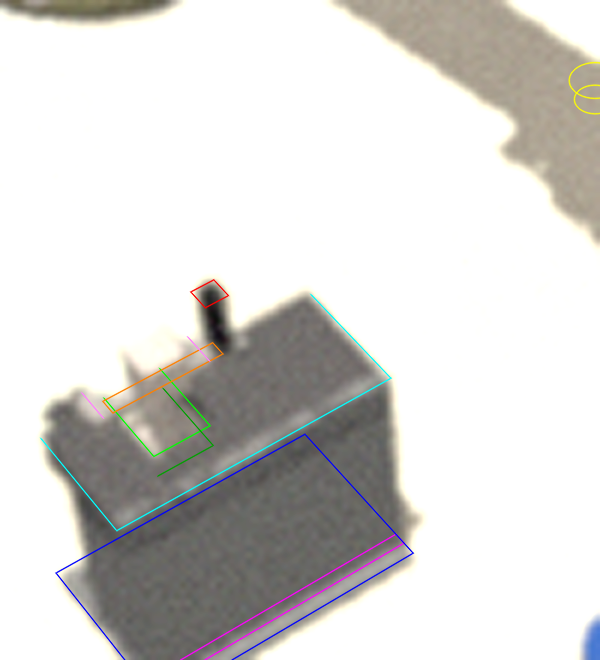

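View pics/k8o_top.png

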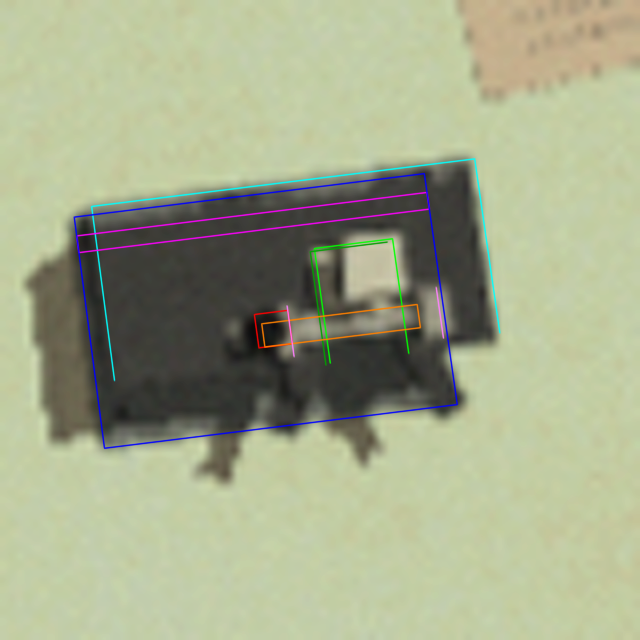

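View pics/scenek8.png

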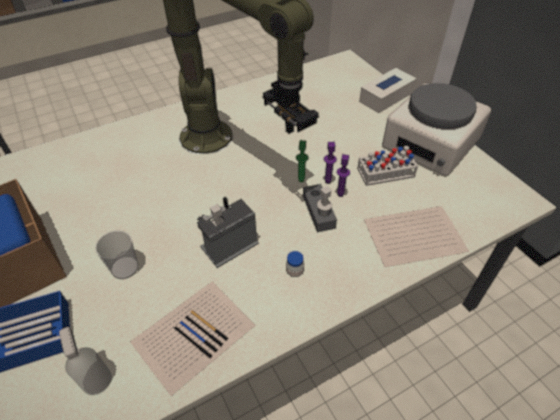

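View pics/chkk8.png

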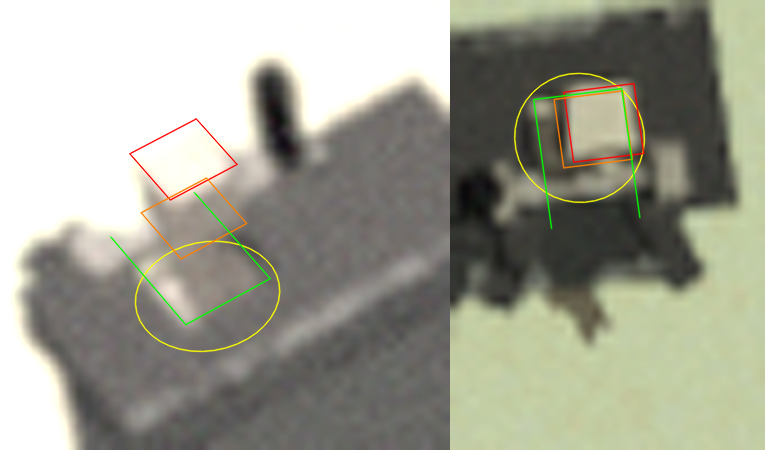

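```bash
python3 - <<'E'
from h import *
for k in("0","k8"):
  for n,z in(("top",.203),("scene",.2)):
    g=cv2.imread(f"pics/{n}{k}.png").max(2).astype(float)
    x0,y0,w,h={"top":(305,220,35,22),"scene":(215,185,28,22)}[n]
    r=g[y0:y0+h,x0:x0+w]; t=26 if n=="top" else 40
    ys,xs=np.where(r<t)
    print(k,n,len(xs),xs.mean()+x0 if len(xs) else None,ys.mean()+y0 if len(xs) else None, r.min())
x,y,S=295,205,12
a=[cv2.convertScaleAbs(cv2.resize(cv2.imread(f"pics/top{k}.png")[y:y+45,x:x+60],None,fx=6.5,fy=6.5,interpolation=cv2.INTER_CUBIC),alpha=2.2) for k in("0","k8")]
cv2.imwrite("pics/cmp.png",np.hstack(a))
E
```

```text
0 top 107 319.3738317757009 232.0373831775701 4.0
0 scene 22 236.6818181818182 197.27272727272728 11.0
k8 top 67 321.02985074626866 231.50746268656715 1.0
k8 scene 18 225.27777777777777 202.61111111111111 7.0
```

View pics/cmp.png

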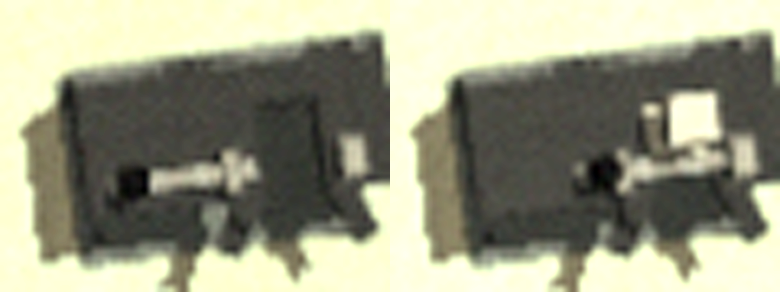

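Both views suggest the handle travelled only about 41–45 mm, so I'll measure the final bolt position more carefully by fitting the handle silhouette.

```bash
cat > hb.py <<'E'
from ov import *
from scipy.optimize import minimize
import sys
def sil(n,x,y,shape,ox,oy,S):
    w=.007;T=fr(x,y,np.deg2rad(8))
    P=np.vstack([T(box(-w,w,-w,w,z)[:4]) for z in(.163,.203)])
    h=cv2.convexHull(((proj(n,P)-[ox,oy]+.5)*S-.5).astype(np.float32))
    m=np.zeros(shape,np.uint8);cv2.fillPoly(m,[np.round(h*16).astype(np.int32)],1,cv2.LINE_8,4);return m
for k in sys.argv[1:]:
    I={}
    for n in M:
        g=cv2.imread(f"pics/{n}{k}.png").max(2).astype(np.float32)
        ox,oy={"scene":(210,180),"top":(300,215)}[n]
        I[n]=(cv2.GaussianBlur(cv2.resize(g[oy:oy+40,ox:ox+50],None,fx=8,fy=8,interpolation=cv2.INTER_CUBIC),(0,0),3),ox,oy)
    def f(v,cams=("scene","top")):
        t=0
        for n in cams:
            g,ox,oy=I[n];m=sil(n,v[0]/100,v[1]/100,g.shape,ox,oy,8)
            d=cv2.dilate(m,np.ones((17,17)))-m
            a=g[m>0].mean();t+=(a-g[d>0].mean())/{"scene":60,"top":20}[n]
        return t
    for cams in(("scene","top"),("scene",),("top",)):
        best=None
        T=fr(.585,-.182,np.deg2rad(8))
        for s in np.arange(-.004,.058,.001):
            for dx in np.arange(-.006,.0061,.001):
                P=T([-.019+dx,.095-s,0])[0];e=f([P[0]*100,P[1]*100],cams)
                if best is None or e<best[0]: best=(e,s,dx,P)
        print(k,cams,np.round(best[0],2),"s",round(best[1],4),"dx",round(best[2],4),best[3][:2])
E
python3 hb.py 0 k8
```

```text
0 ('scene', 'top') -2.25 s 0.006 dx -0.001 [ 0.55280823 -0.0966496 ]
0 ('scene',) -1.24 s 0.006 dx -0.003 [ 0.5508277  -0.09692795]
0 ('top',) -1.03 s 0.006 dx 0.0 [ 0.5537985  -0.09651043]
k8 ('scene', 'top') -2.44 s 0.048 dx -0.001 [ 0.5586535  -0.13824086]
k8 ('scene',) -1.24 s 0.048 dx -0.003 [ 0.55667297 -0.13851921]
k8 ('top',) -1.23 s 0.048 dx 0.0 [ 0.55964377 -0.13810169]
```

The fit gives the bolt going from 0.006 to 0.048 m, with ±2 mm bias possible. The stop was firm at 8.6 N, but there is time to push again, harder, to be sure it is fully shut.

```bash
python3 -c "
from go import *
from ov import fr
T=fr(.585,-.182,np.deg2rad(8))
rel(T([-.020,.09,.303])[0],8)"
```

```text
t 19.2 pos [0.4822 0.1298 0.3023] jawyaw 8.1 tilt x [-0.0125  0.0046 -0.9999] travel [-0.0026 -0.2331  0.0381] twist 0.001 F [-0.8682 -0.8945  0.2821] w 0.006
```

```bash
python3 -m pendant '[{"travel":[0,-0.03,0.005],"twist":0},{"travel":[0,-0.08,0.013],"twist":0},{"travel":[0,-0.13,0.021],"twist":0},{"travel":[0,-0.18,0.03],"twist":0},{"travel":[0,-0.22,0.037],"twist":0},{"travel":[0.0,-0.233,0.038],"twist":0},{"travel":[0.04,-0.233,0.038],"twist":0},{"travel":[0.09,-0.233,0.038],"twist":0},{"travel":[0.125,-0.233,0.038],"twist":0},{"travel":[0.125,-0.233,0.038],"twist":0}]'
python3 -c "
from go import *
from ov import fr
T=fr(.585,-.182,np.deg2rad(8))
rel(T([-.020,.064,.178])[0],8)"
```

```text
time: 20.45
position: [0.5487, -0.0945, 0.1731]
tool_rot: [-0.105, 1.586, 0.117]
ft_force: [0.4, -0.3, 1.1]
grip_width: 0.003
t 20.45 pos [ 0.5487 -0.0945  0.1731] jawyaw 8.1 tilt x [-0.0181  0.0062 -0.9998] travel [-0.0052 -0.0277  0.0036] twist 0.001 F [ 0.3985 -0.3142  1.0894] w 0.003
```

```bash
python3 -m pendant '[{"travel":[-0.003,-0.006,0.002],"twist":0},{"travel":[-0.003,-0.014,0.003],"twist":0},{"travel":[-0.003,-0.021,0.003],"twist":0},{"travel":[-0.003,-0.026,0.003],"twist":0},{"travel":[-0.003,-0.03,0.003],"twist":0},{"travel":[-0.003,-0.03,0.003],"twist":0}]'
python3 -m pendant '[{"travel":[0,-0.003,0],"twist":0},{"travel":[0,-0.006,0],"twist":0},{"travel":[0,-0.009,0],"twist":0},{"travel":[0,-0.009,0],"twist":0}]'
python3 -m pendant '[{"travel":[0,-0.006,0],"twist":0},{"travel":[0,-0.009,0],"twist":0},{"travel":[0,-0.009,0],"twist":0}]'
```

```text
time: 21.2
position: [0.5558, -0.1211, 0.1762]
tool_rot: [-0.104, 1.586, 0.121]
ft_force: [-2.0, 5.1, 4.9]
grip_width: 0.005
time: 21.7
position: [0.5557, -0.1212, 0.1763]
tool_rot: [-0.1, 1.59, 0.134]
ft_force: [-7.1, 14.9, 6.2]
grip_width: 0.005
time: 22.08
position: [0.5556, -0.1209, 0.1764]
tool_rot: [-0.096, 1.594, 0.148]
ft_force: [-7.3, 15.6, 6.2]
grip_width: 0.008
```

The stop is at the same place (y=−0.121) under 15 N, so the bolt is at its end. Retreating.

```bash
python3 -m pendant '[{"travel":[0,0.006,0],"twist":0},{"travel":[0,0.02,0],"twist":0},{"travel":[-0.01,0.04,0],"twist":0},{"travel":[-0.06,0.07,0],"twist":0},{"travel":[-0.1,0.11,0],"twist":0},{"travel":[-0.12,0.15,-0.01],"twist":0},{"travel":[-0.12,0.19,-0.02],"twist":0},{"travel":[-0.12,0.23,-0.03],"twist":0},{"travel":[-0.12,0.26,-0.04],"twist":0},{"travel":[-0.12,0.26,-0.04],"twist":0}]'
python3 look.py k9 .585 -.182 8 .05; python3 hb.py k9; python3 chk.py k9 0
python3 - <<'E'
import cv2,numpy as np
for n in("scene","top"):
    d=np.abs(cv2.imread(f"pics/{n}0.png").astype(int)-cv2.imread(f"pics/{n}k9.png")).max(2)
    cv2.imwrite(f"pics/d_{n}.png",np.clip(d*3,0,255).astype(np.uint8))
E
```

```text
time: 23.32
position: [0.4782, 0.1295, 0.3077]
tool_rot: [-0.101, 1.591, 0.152]
ft_force: [0.7, -0.8, 0.0]
grip_width: 0.006
t 23.32 pos [0.4782 0.1295 0.3077] jawyaw 9.3 tilt x [-0.0269  0.0303 -0.9992] travel [ 0.3164 -0.0619 -0.486 ] twist 0 F [ 0.6775 -0.7752  0.0284] w 0.006
k9 ('scene', 'top') -2.45 s 0.048 dx -0.001 [ 0.5586535  -0.13824086]
k9 ('scene',) -1.25 s 0.048 dx -0.003 [ 0.55667297 -0.13851921]
k9 ('top',) -1.23 s 0.048 dx 0.0 [ 0.55964377 -0.13810169]
```

View pics/chkk9.png

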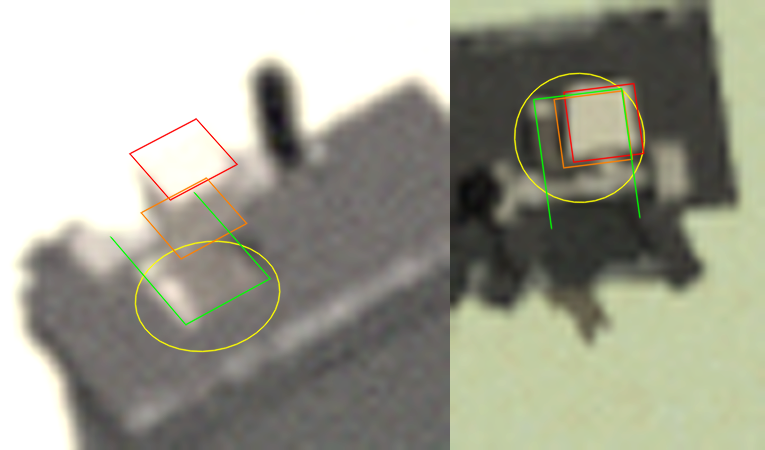

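View pics/d_scene.png

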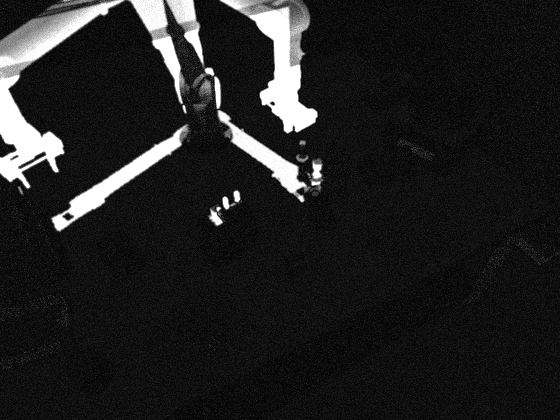

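View pics/k9p_top.png

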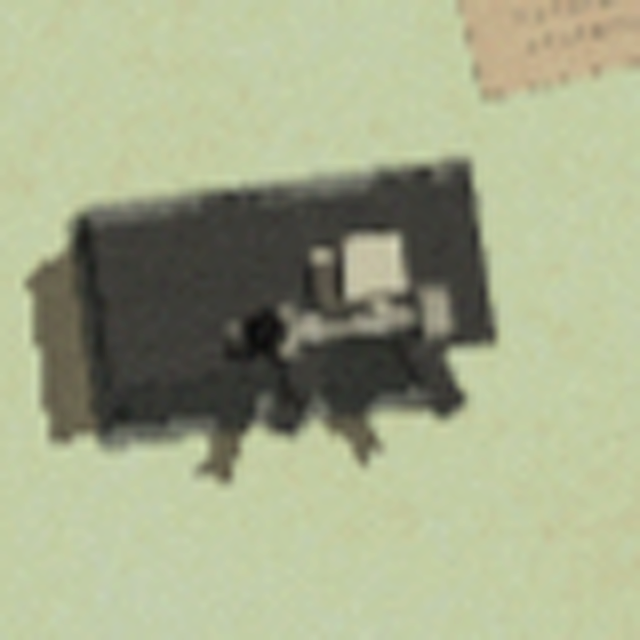

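The image difference shows changes only at the arm and its shadow, the emptied socket, and the stand. Nothing else moved. The bar spans the slot to the second staple, and the syringe is seated. Handing in.

```bash
python3 -c "
from bench import ctrl
print(ctrl.close_job())"
```

```text
the job is handed in; nothing more can be done
None
```

The long syringe now hangs upright by its flange in the filling stand, fully home at the end of the slot, with the bolt shut across the mouth. I took it out of the near-robot socket, slid it in sideways until it touched the slot end (about 5 N), lowered it onto the lower plate and released it. I then pushed the bolt across with closed fingers and handed the job in after about 23 s of the 54 s allowed.

**Last checks:**
- **Syringe:** its head and flange match the fully home position to about 1 mm in both camera views.
- **Bolt:** it stopped at the same point twice, under 9 N and then 15 N, with the bar across both sides of the slot.
- **Everything else:** comparing the start and end pictures from the scene camera, only the arm, its shadow, the emptied socket, the syringe and the bolt changed.

**One disagreement:** the camera fit puts the bolt at 0.048 m rather than 0.050 m. That is within the 2 mm calibration error, so I trusted the firm stop.

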